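# Pair the baubles in the sliding tray and lock it

### The arm

A 6-joint arm with a two-finger parallel gripper is mounted at the origin on the work surface. World frame = base frame: x ahead of the robot, y to its left, z up, the work surface at z = 0. Lengths are in m, angles in rad, forces in N, time in s.
With the tool pointing down it reaches from about 0.35 to 0.775 m from the base axis. Payload 7.3 kg.
Tool frame: the origin (TCP) lies on the centre line of the jaws, within the pads' length; the fingertips stand 25 mm ahead of it and the grasp point (between the pads) lies 6 mm ahead of it; z points along the fingers, y is the direction in which the jaws open and shut (so a half turn about z gives the same grasp; the last joint's range is limited). The gripper opens to 92 mm and grips with 3 to 60 N. Pads are 19 mm wide; open, the fingers measure 130 mm over their backs; the gripper's body (75 mm by 190 mm) begins 47 mm behind the grasp point.
Start: joints at [1.083, 0.342, 1.524, -0, 1.275, -0.146], TCP at [0.176, 0.495, 0.252] pointing down, gripper open.
Joint ranges: [-2.53, 2.53], [-0.77, 2.02], [0.04, 2.7], [-1, 4.14], [0.28, 2.66], [-3.11, 3.11]. Speed limits (rad/s): [2.57, 2.57, 3.14, 3.14, 3.14, 3.14].

### API

Orientations are given as [roll, pitch, yaw] about the fixed x, y, z axes, in that order (R = Rz(yaw) Ry(pitch) Rx(roll)).
In Python, from cell import telemetry, read_camera, workorder gives the robot as it stands.
- The arm moves only by the shell command python3 -m creep 'ROWS' [FORCE]. ROWS is JSON, one flat list of numbers, 5 for each row, row after row: the opening, from 0 (shut) to 1 (fully open), then the shift along the world's x, y, z in m, then the turn about the world's z in rad. A call has 1 to 12 rows; each row shifts and turns the pose as measured when the row begins; what a row does not reach is not made up. A row lasts 1/8 s, in which the tool goes at most 62.5 mm and 10.7 degrees, less where a joint would pass 70% of its speed; a pose out of reach is approached as far as the arm can. A call is refused whole if a number of a shift passes 0.0625 or a number of a turn 0.188, either way. A call with a gripper value outside its range is refused whole. The fingers move at their own pace and stop on an object; FORCE is the grip in N (left out, the last holds). Time passes only in rows, so rows that do not move let the fingers close. It gives the time, the measured TCP pose, the force and the opening at its end, in the units of the state.
- telemetry.observe(): the state, without advancing time (a new reading comes with each control period).
- read_camera(name): name is "side" or "top"; returns a dict with "image" (384x512x3 uint8, red, green, blue), "fovy" (degrees; the focal length in pixels is half the picture's height over the tangent of half this angle, whatever the lens; pixels are square), "cx", "cy" (the principal point, pixels), "distortion" ([k1, k2, p1, p2, k3] as OpenCV has them; the pictures are not rectified), "R" (3x3) and "t" (3): a world point X has camera coordinates R X + t. Camera axes: x right, y down, z forward; pixel columns grow to the right and rows downward; lengths in m; the calibration is good to about 2 mm. A picture is of the moment at which its call begins. There is no depth.
- workorder.hand_in(): hands the job in, once; it reports no verdict.
The state is a dict: "time": time; "qpos": joint angles; "qvel": joint speeds; "joint_efforts": joint torques, N m; "tool_pos": TCP position; "tool_rot": TCP orientation; "contact_force": force on the tool from outside, world axes, zero at the start; "torque": the same for the moment, N m; "opening": finger opening in m.
Only numpy, scipy, OpenCV 4.12 (cv2) and the standard library are available. Lean on these libraries where they do the work, as an engineer would, in place of code of your own. Each camera call takes 0.05 s, during which the arm holds its last target.

### The job

With the tray still out, set the porcelain baubles upright and gently into the tray's dimple pockets so that every two alike share a row (one near, one far); each row is for one shape only, and a bauble without a partner gets a row to itself. Then slide the tray fully home and lock it by pushing the square wooden rod through both eyelets, the fixed one and the tray's, so that it sticks well out on both sides. Do not disturb the tape dispenser, the pen tumbler or the staple remover.

Things in the scene. Friction and masses are not known exactly. Their poses are not given: they have to be found in the camera images.
- ball1_c (a point): white porcelain bauble, a plain ball, 58 mm in diameter, 59 mm tall, on a flat weighted steel foot 32 mm wide underneath (39 mm wide 7 mm up) that makes it right itself when knocked; one of two alike, 110 g, may be absent. The point lies on its axis 30 mm above the underside of the foot, where it is best gripped; its z axis points up through the bauble
- ball2_c (a point): white porcelain bauble, a plain ball, 58 mm in diameter, 59 mm tall, on a flat weighted steel foot 32 mm wide underneath (39 mm wide 7 mm up) that makes it right itself when knocked; one of two alike, 110 g, may be absent. The point lies on its axis 30 mm above the underside of the foot, where it is best gripped; its z axis points up through the bauble
- drop1_c (a point): white porcelain bauble, a drop with a pointed top: 51 mm across at its widest, 74 mm tall, on a flat weighted steel foot 32 mm wide underneath (39 mm wide 7 mm up) that makes it right itself when knocked; one of two alike, 110 g, may be absent. The point lies on its axis 30 mm above the underside of the foot, where it is best gripped; its z axis points up through the bauble
- drop2_c (a point): white porcelain bauble, a drop with a pointed top: 51 mm across at its widest, 74 mm tall, on a flat weighted steel foot 32 mm wide underneath (39 mm wide 7 mm up) that makes it right itself when knocked; one of two alike, 110 g, may be absent. The point lies on its axis 30 mm above the underside of the foot, where it is best gripped; its z axis points up through the bauble
- drum1_c (a point): white porcelain bauble, a straight-sided drum with a flat top: 56 mm in diameter, 56 mm tall, on a flat weighted steel foot 32 mm wide underneath (39 mm wide 7 mm up) that makes it right itself when knocked; one of two alike, 110 g, may be absent. The point lies on its axis 30 mm above the underside of the foot, where it is best gripped; its z axis points up through the bauble
- drum2_c (a point): white porcelain bauble, a straight-sided drum with a flat top: 56 mm in diameter, 56 mm tall, on a flat weighted steel foot 32 mm wide underneath (39 mm wide 7 mm up) that makes it right itself when knocked; one of two alike, 110 g, may be absent. The point lies on its axis 30 mm above the underside of the foot, where it is best gripped; its z axis points up through the bauble
- twin1_c (a point): white porcelain bauble, a double ball (a 35 mm ball on top of a 51 mm ball), 74 mm tall, on a flat weighted steel foot 32 mm wide underneath (39 mm wide 7 mm up) that makes it right itself when knocked; one of two alike, 110 g, may be absent. The point lies on its axis 30 mm above the underside of the foot, where it is best gripped; its z axis points up through the bauble
- twin2_c (a point): white porcelain bauble, a double ball (a 35 mm ball on top of a 51 mm ball), 74 mm tall, on a flat weighted steel foot 32 mm wide underneath (39 mm wide 7 mm up) that makes it right itself when knocked; one of two alike, 110 g, may be absent. The point lies on its axis 30 mm above the underside of the foot, where it is best gripped; its z axis points up through the bauble
- tray_mid (a point): centre of the top of the mint-green sliding tray (200 mm in its x, 320 mm in its y; top 34 mm above the table). x is the way it slides in (away from the robot), y left, z up. 8 round pockets 44 mm wide, 6 mm deep: four rows at y = -120, -40, 40, 120 mm, each with a near (x = -55 mm) and a far (x = 55 mm) pocket. Row pitch 80 mm. A seated bauble's centre point is 24 mm above the tray top
- tray (a joint): how far the tray is slid in on its fixed white runner bed, in m: about 0 when out (near the robot), 0.08 fully home against its stop; light friction of about 2.5 N, stays where it is left
- fin (a point): the tray's upright grip tab: 12 mm thick along the tray's x, 28 mm along its y, its top 18 mm above this point, which is 63 mm above the table; moves with the tray; clear on both faces, to be pinched from above or pushed
- eye (a point): centre of the 22 mm square eyelet in the white lug fixed to the runner bed, right of the tray: a plate 40 mm wide, 8 mm thick, top 88 mm, eyelet centre 66 mm above the table, going through along its y (axes as the tray's). With the tray home the tray's own lug, alike, stands in line 30 mm farther to +y. The rod comes in from the open -y side
- rod_c (a point): locking rod: plain wooden rod of square section, 14 x 14 mm, 180 mm long, 30 g, lying on the table. The point is its centre, 7 mm above the table; x runs along its length; both ends are alike
- dispenser: bystander: black tape dispenser, 60 x 150 x 95 mm; origin under its middle
- tumbler: bystander: glass tumbler of pens, 76 mm wide, 165 mm tall; origin under its middle
- remover: bystander: chrome staple remover, 62 x 24 x 35 mm; origin under its middle
Mind the look-alikes: they are no part of the job. What is shaped like the part that bears drum2_c but blue or purple is not meant.

How it is judged:
By the outcome, as a careful person would: the job done as asked, in the order asked, and still so for the second after the job is handed in, with the robot touching nothing.
Of ball1, ball2, drop1, drop2, drum1, drum2, twin1, twin2 only 5 to 7 are there at a start; the rules pass over those that are not, and their reading is None.
At some moment in a run one of ball1, ball2, drop1, drop2, drum1, drum2, twin1, twin2 may be knocked a few centimetres aside while the robot is not near it.
It also fails if it takes over 210 s, if anything falls off the work surface, if the arm or the gripper's body presses on something with over 40 N, if the wrist force passes 120 N, or if a joint passes its speed limit or range.

## Working session

There is one attempt and no reset: what is moved stays moved. The work goes in short steps, Python scripts to look and compute and a shell command to move; the robot and the scene stay as the last step left them, time stands still between calls to the robot, and variables do not carry over. Pictures are saved under pics/ and viewed, and the job is handed in when it is done.

```bash
ls; mkdir -p pics; python3 - <<'E'
from cell import telemetry, read_camera
import cv2
s=telemetry.observe(); print({k:s[k] for k in ('time','tool_pos','tool_rot','contact_force','opening')})
for n in ('top','side'):
    c=read_camera(n); cv2.imwrite(f'pics/{n}0.png',c['image'][:,:,::-1])
    print(n,c['fovy'],c['cx'],c['cy'],c['distortion'],c['R'],c['t'])
E
```

```text
pics
{'time': 0.0, 'tool_pos': array([0.17575751, 0.4943156 , 0.25106331]), 'tool_rot': array([-3.14009984e+00, -2.64274754e-04,  2.79978664e+00]), 'contact_force': array([-0.3206393 , -1.08166617, -0.61335717]), 'opening': 0.09200888475342571}
top 55.75320482370951 250.28836488008798 188.16853001581515 [-0.03399188  0.          0.          0.          0.        ] [[ 0.01385036 -0.99971343  0.01952478]
 [-0.9983413  -0.01491738 -0.05560685]
 [ 0.05588218 -0.01872222 -0.99826182]] [-0.1132522   0.5418005   0.89323308]
side 57.0714031725801 253.76709334072842 188.86175938250793 [-0.08842227  0.          0.          0.          0.        ] [[ 0.79286261 -0.6090222  -0.02146738]
 [-0.38273609 -0.47023845 -0.79522882]
 [ 0.47421722  0.63872354 -0.60592926]] [-0.49528473  0.22623241  0.63613871]
```

View pics/top0.png

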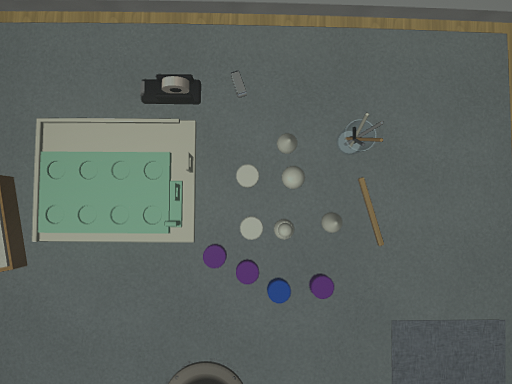

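View pics/side0.png

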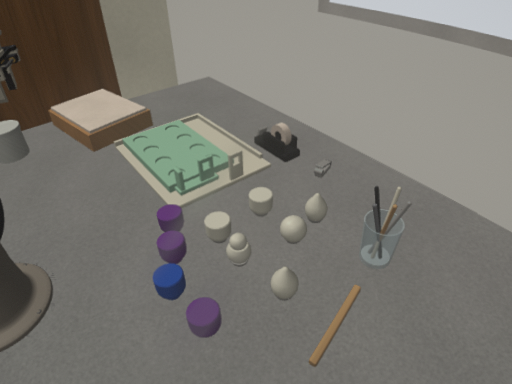

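```bash
cat > h.py <<'E'
import numpy as np, cv2
from cell import telemetry, read_camera
def K(c):
    h,w=c['image'].shape[:2]; f=h/2/np.tan(np.radians(c['fovy'])/2)
    return np.array([[f,0,c['cx']],[0,f,c['cy']],[0,0,1.]])
def ray(c,uv):
    p=cv2.undistortPoints(np.array([[uv]],float),K(c),np.array(c['distortion'],float))[0,0]
    R=np.array(c['R']);t=np.array(c['t'])
    return -R.T@t, R.T@np.array([p[0],p[1],1.])
def plane(c,uv,z):
    o,d=ray(c,uv); return o+d*(z-o[2])/d[2]
def proj(c,X):
    R=np.array(c['R']);t=np.array(c['t'])
    return cv2.projectPoints(np.array([X],float),cv2.Rodrigues(R)[0],t,K(c),np.array(c['distortion'],float))[0][0,0]
def tri(c1,u1,c2,u2):
    o1,d1=ray(c1,u1);o2,d2=ray(c2,u2)
    s=np.linalg.lstsq(np.c_[d1,-d2],o2-o1,rcond=None)[0]
    a,b=o1+d1*s[0],o2+d2*s[1]; return (a+b)/2,np.linalg.norm(a-b)
def st():
    s=telemetry.observe(); print('t',round(s['time'],2),'p',np.round(s['tool_pos'],4),'r',np.round(s['tool_rot'],3),'F',np.round(s['contact_force'],1),'op',round(s['opening'],4))
    return s
E
python3 - <<'E'
from h import *
for n in('top','side'):
    c=read_camera(n); im=c['image']; np.save(n+'.npy',im)
    x0,x1,y0,y1=(20,400,60,310) if n=='top' else (100,410,80,370)
    cv2.imwrite(f'pics/{n}z.png',cv2.resize(im[y0:y1,x0:x1,::-1],None,fx=2,fy=2,interpolation=cv2.INTER_CUBIC))
    hsv=cv2.cvtColor(im,cv2.COLOR_RGB2HSV)
    m=((hsv[...,2]>110)&(hsv[...,1]<70)).astype(np.uint8)
    N,l,s,ct=cv2.connectedComponentsWithStats(m)
    for i in range(1,N):
        if s[i][4]>60: print(n,s[i],ct[i].round(1))
E
```

```text
top [ 201    0  301   10 1114] [378.7   2.6]
top [162  76  21  12 196] [171.9  81. ]
top [357 113  16  22  61] [363.5 122.6]
top [  32  118  147  124 1081] [ 68.6 151.5]
top [   38   120   157   123 17752] [116.4 182. ]
top [338 131  22  22 260] [347.1 142.9]
top [277 136  16  17 198] [284.4 144.4]
top [236 164  23  23 420] [246.9 175.3]
top [282 168  21  21 337] [291.7 177.8]
top [240 217  23  23 425] [250.9 227.8]
top [322 217  17  16 191] [329.5 224.5]
top [  0 221   7  47 184] [  2.  250.4]
top [274 221  17  19 222] [282.  230.3]
side [     0      0    512    384 156813] [280.4 187.7]
side [  0 120  19  15 202] [  7.6 125.8]
side [232 156   8  11  65] [235.8 160.6]
side [202 161   9  10  69] [205.7 165.4]
side [  0 315  31  30 287] [ 13.3 330.4]
```

View pics/topz.png

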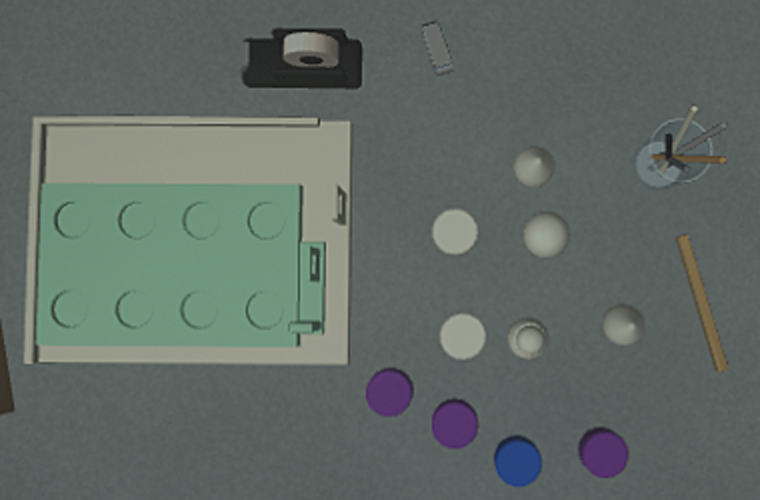

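View pics/sidez.png

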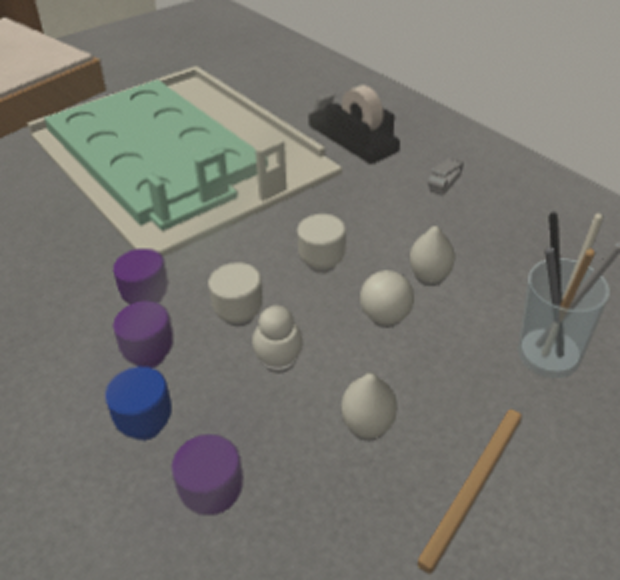

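```bash
cat >> h.py <<'E'
def whites(c):
    im=c['image'].astype(int); hsv=cv2.cvtColor(c['image'],cv2.COLOR_RGB2HSV)
    m=((im[...,0]-im[...,2]>3)&(im[...,0]>75)&(hsv[...,1]<90)).astype(np.uint8)
    return cv2.morphologyEx(m,cv2.MORPH_OPEN,np.ones((3,3),np.uint8))
def blobs(c,lo=120,hi=900):
    m=whites(c); N,l,s,ct=cv2.connectedComponentsWithStats(m); out=[]
    for i in range(1,N):
        if lo<s[i][4]<hi:
            cn=cv2.findContours((l==i).astype(np.uint8),cv2.RETR_EXTERNAL,cv2.CHAIN_APPROX_NONE)[0][0]
            e=cv2.minEnclosingCircle(cn); out.append((s[i],ct[i],e))
    return out
E
python3 - <<'E'
from h import *
c=read_camera('top'); im=c['image']
for s,ct,e in blobs(c):
    print(s,ct.round(1),np.round(e[0],1),round(e[1],1), 'z25',plane(c,ct,.028).round(4), 'z56',plane(c,ct,.056).round(4))
hsv=cv2.cvtColor(im,cv2.COLOR_RGB2HSV)
m=((hsv[...,0]>55)&(hsv[...,0]<85)&(hsv[...,1]>60)&(hsv[...,2]>60)).astype(np.uint8)
m[:, 171:]=0
cn=max(cv2.findContours(m,cv2.RETR_EXTERNAL,cv2.CHAIN_APPROX_NONE)[0],key=cv2.contourArea)
r=cv2.minAreaRect(cn); b=cv2.boxPoints(r); print(r)
P=np.array([plane(c,q,.034) for q in b]); print(P.round(4), [np.linalg.norm(P[i]-P[i-1]).round(4) for i in range(4)],P.mean(0))
# rod
m=((hsv[...,0]>5)&(hsv[...,0]<22)&(hsv[...,1]>80)).astype(np.uint8)[:, :]; m[:160]=0; m[:,:350]=0
cn=max(cv2.findContours(m,cv2.RETR_EXTERNAL,cv2.CHAIN_APPROX_NONE)[0],key=cv2.contourArea)
r=cv2.minAreaRect(cn); b=cv2.boxPoints(r); P=np.array([plane(c,q,.014) for q in b]); print(r,P.round(4),P.mean(0))
E
```

```text
[162  76  27  17 360] [174.9  83.6] [175.  85.] 14.3 z25 [0.8032 0.0879 0.028 ] z56 [0.7935 0.0824 0.056 ]
[277 134  20  19 286] [286.2 143.4] [286.5 143.3] 9.8 z25 [ 0.656  -0.1933  0.028 ] z56 [ 0.6509 -0.19    0.056 ]
[236 164  23  23 410] [247.1 175.4] [247.1 175.3] 11.4 z25 [ 0.5743 -0.0968  0.028 ] z56 [ 0.5718 -0.0966  0.056 ]
[282 167  22  22 379] [292.8 177.1] [292.9 177. ] 11.3 z25 [ 0.5718 -0.2104  0.028 ] z56 [ 0.5693 -0.2066  0.056 ]
[322 213  20  19 270] [330.5 222.8] [331.3 222. ] 10.1 z25 [ 0.4598 -0.305   0.028 ] z56 [ 0.4608 -0.2983  0.056 ]
[240 217  23  23 412] [251.2 227.7] [251.2 227.7] 11.5 z25 [ 0.4454 -0.1087  0.028 ] z56 [ 0.4469 -0.1081  0.056 ]
[274 220  19  19 283] [282.9 229.3] [283. 229.] 10.0 z25 [ 0.4423 -0.187   0.028 ] z56 [ 0.4439 -0.1839  0.056 ]
[  0 227   7  40 182] [  2.2 250.5] [  3.  246.5] 19.7 z25 [0.3801 0.5029 0.028 ] z56 [0.3836 0.4844 0.056 ]
[169 363  72  21 807] [203.8 373.4] [204.5 382.5] 35.5 z25 [0.0918 0.001  0.028 ] z56 [ 0.1043 -0.0018  0.056 ]
((104.0, 192.0), (80.0, 132.0), 90.0)
[[0.6241 0.4209 0.034 ]
 [0.6287 0.094  0.034 ]
 [0.4326 0.0889 0.034 ]
 [0.4274 0.4119 0.034 ]] [np.float64(0.1969), np.float64(0.327), np.float64(0.1962), np.float64(0.323)] [0.528192   0.25393608 0.034     ]
((370.595458984375, 211.16744995117188), (70.21110534667969, 5.826718330383301), 73.11320495605469) [[ 0.5723 -0.3775  0.014 ]
 [ 0.5769 -0.3918  0.014 ]
 [ 0.4077 -0.4436  0.014 ]
 [ 0.4034 -0.4293  0.014 ]] [ 0.49008602 -0.41055082  0.014     ]
```

```bash
cat >> h.py <<'E'
def cross(prof,i0,lev):
    for i in range(len(prof)-1):
        if (prof[i]-lev)*(prof[i+1]-lev)<=0 and prof[i]!=prof[i+1]: return i0+i+(lev-prof[i])/(prof[i+1]-prof[i])
def traypose(c,u=(42,168),v=(153,232),z=.034):
    im=c['image'].astype(float); g=im[...,1]-im[...,0]
    lines={}
    um,vm=(u[0]+u[1])//2,(v[0]+v[1])//2
    def col(v0,r): # horizontal edges
        pts=[]
        for x in range(u[0]+12,u[1]-12):
            y=cross(g[v0-6:v0+7,x],v0-6,18)
            if y: pts.append(plane(c,(x,y),z)[:2])
        return np.array(pts)
    def row(u0):
        pts=[]
        for y in range(v[0]+8,v[1]-8):
            x=cross(g[y,u0-6:u0+7],u0-6,18)
            if x: pts.append(plane(c,(x,y),z)[:2])
        return np.array(pts)
    return dict(far=col(v[0],0),near=col(v[1],0),left=row(u[0]),right=row(u[1]))
E
python3 - <<'E'
from h import *
c=read_camera('top'); im=c['image'].astype(int); g=im[...,1]-im[...,0]
print(g[192,34:48],g[192,164:180],g[180,164:180],g[146:158,104],g[226:240,104])
T=traypose(c,(41,170),(151,233))
for k,p in T.items():
    ax=0 if k in('far','near') else 1
    if len(p)==0: print(k);continue
    d,i=(p[:,0],p[:,1]) if ax==0 else (p[:,1],p[:,0])
    a=np.polyfit(i,d,1); r=d-np.polyval(a,i); ok=abs(r)<.002; a=np.polyfit(i[ok],d[ok],1)
    print(k,a.round(4),ok.sum(),len(ok),np.std(r[ok]).round(5))
E
```

```text
[ 1  2  4  3 -2 33 40 38 37 37 36 36 37 38] [38 38 38 38 39 16 41 38 38 39 39 18 36 32 12 17] [38 38 38 38 39 17 18  6  7  8  7  7  8  7  8  7] [ 2  2  2  2  2  0 43 38 37 37 37 37] [38 38 37 37 37 40 36 11  1  3  3  3  3  3]
far [-0.0096  0.6305] 105 105 0.00019
near [-0.0102  0.4309] 105 105 0.00013
left [0.0098 0.4096] 66 66 0.00024
right [-0.0066  0.0978] 24 54 0.00139
```

```bash
python3 - <<'E'
from h import *
c=read_camera('top'); im=c['image'].astype(int)
print(plane(c,(168.6,180),.034),plane(c,(38.57,180),.034))
a=.0099
C=np.array([.5282,.2548]);
C[0]=(.6305+.4309)/2-.00985*C[1]; print(C)
R=np.array([[np.cos(a),-np.sin(a)],[np.sin(a),np.cos(a)]])
vis=cv2.resize(c['image'][:,:,::-1],None,fx=4,fy=4,interpolation=cv2.INTER_CUBIC)
for y in(-.12,-.04,.04,.12):
  for x in(-.055,.055):
    p=C+R@[x,y]; print((x,y),p.round(4))
    t=np.linspace(0,2*np.pi,60)
    for q in t:
        u=proj(c,[p[0]+.022*np.cos(q),p[1]+.022*np.sin(q),.034]); cv2.circle(vis,(int(u[0]*4+1.5),int(u[1]*4+1.5)),1,(0,0,255),-1)
cv2.imwrite('pics/pk.png',vis[440:1000,120:820])
s=read_camera('side')
v2=cv2.resize(s['image'][:,:,::-1],None,fx=4,fy=4,interpolation=cv2.INTER_CUBIC)
for y in(-.12,-.04,.04,.12):
  for x in(-.055,.055):
    p=C+R@[x,y]
    for q in t:
        u=proj(s,[p[0]+.022*np.cos(q),p[1]+.022*np.sin(q),.034]); cv2.circle(v2,(int(u[0]*4+1.5),int(u[1]*4+1.5)),1,(0,0,255),-1)
cv2.imwrite('pics/pk2.png',v2[440:850,420:1080])
E
```

```text
[0.55944809 0.09555158 0.034     ] [0.55472046 0.41613133 0.034     ]
[0.52819022 0.2548    ]
(-0.055, -0.12) [0.4744 0.1343]
(0.055, -0.12) [0.5844 0.1354]
(-0.055, -0.04) [0.4736 0.2143]
(0.055, -0.04) [0.5836 0.2153]
(-0.055, 0.04) [0.4728 0.2943]
(0.055, 0.04) [0.5828 0.2953]
(-0.055, 0.12) [0.472  0.3742]
(0.055, 0.12) [0.582  0.3753]
```

View pics/pk.png

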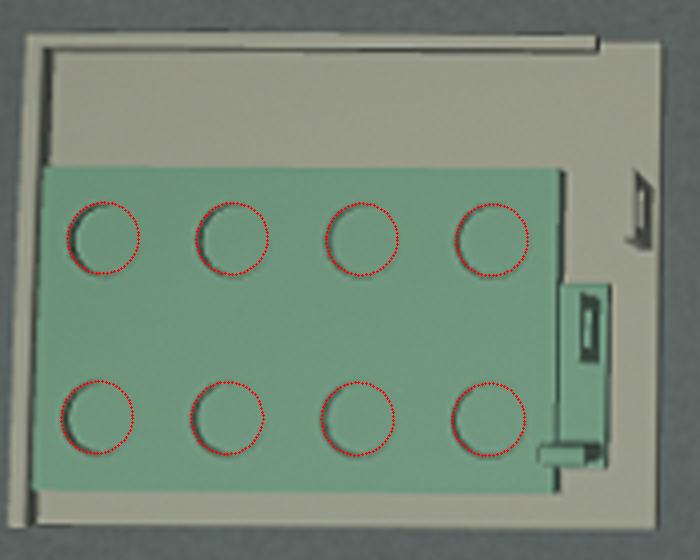

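View pics/pk2.png

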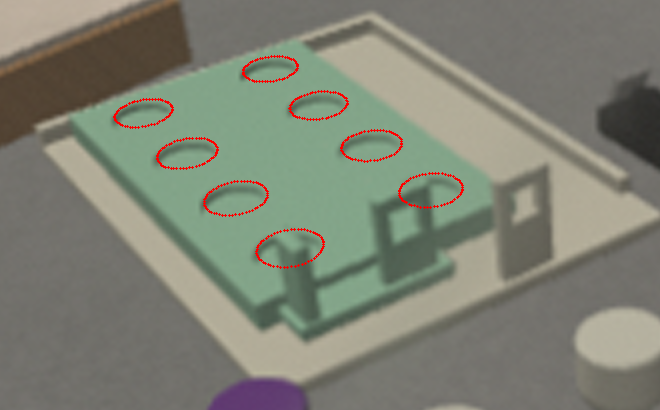

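```bash
python3 -m creep '[1,0.034,-0.049,0,0.03, 1,0.034,-0.049,0,0.03, 1,0.034,-0.049,0,0.03, 1,0.034,-0.049,0,0.03, 1,0.034,-0.049,0,0.03, 1,0.034,-0.049,0,0.03, 1,0.034,-0.049,0,0.03, 1,0.034,-0.049,0,0.03, 1,0.034,-0.049,0,0.03, 1,0.034,-0.049,0,0.03, 1,0.034,-0.049,0,0.03, 1,0,0,0,0]' 20
```

```text
time: 1.9
tool_pos: [0.559, -0.0632, 0.2523]
tool_rot: [3.138, 0.006, -3.139]
contact_force: [-0.1, 1.3, -0.6]
opening: 0.0917
```

```bash
python3 -m creep '[1,0.032,-0.043,-0.02,0, 1,0.032,-0.043,-0.02,0, 1,0.032,-0.043,-0.02,0, 1,0,0,0,0]'; python3 - <<'E'
from h import *
st()
for n in('top','side'):
    c=read_camera(n); cv2.imwrite(f'pics/{n}1.png',c['image'][:,:,::-1])
    if n=='top':
        for s,ct,e in blobs(c): print(s,ct.round(1),plane(c,ct,.028).round(4))
E
```

```text
time: 2.4
tool_pos: [0.6564, -0.1927, 0.1897]
tool_rot: [3.135, 0.005, -3.138]
contact_force: [-0.4, 0.6, 0.6]
opening: 0.0919
t 2.4 p [ 0.6564 -0.1927  0.1897] r [ 3.135  0.005 -3.138] F [-0.4  0.6  0.6] op 0.0919
[276  25  35  61 825] [292.9  55.2] [ 0.883  -0.2089  0.028 ]
[162  76  27  17 363] [174.9  83.6] [0.8032 0.0881 0.028 ]
[260  92  22  28 355] [270.7 105.3] [ 0.752  -0.1536  0.028 ]
[291 103  38  20 291] [306.6 111.9] [ 0.7369 -0.2443  0.028 ]
[316 118  22  15 208] [329.1 126.5] [ 0.7008 -0.3012  0.028 ]
[339 127  21  28 378] [349.4 140.4] [ 0.6667 -0.3525  0.028 ]
[277 138  20  16 256] [286.3 144.7] [ 0.6528 -0.1936  0.028 ]
[  0 226   7  42 193] [  2.1 250.5] [0.38  0.503 0.028]
[115 359  66  25 885] [141.5 374.8] [0.0865 0.1516 0.028 ]
```

View pics/side1.png

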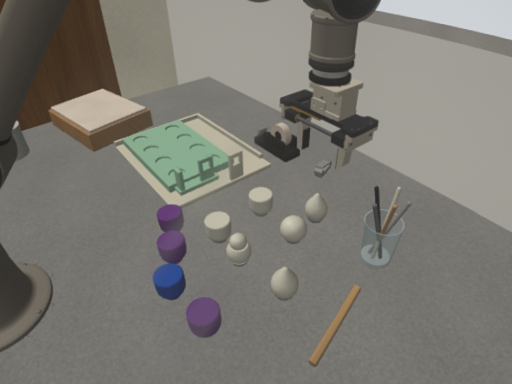

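```bash
python3 -m creep '[1,0,0,-0.045,0, 1,0,0,-0.045,0, 1,0,0,-0.04,0, 1,0,0,-0.02,0, 1,0,0,0,0]'; python3 -m creep '[0.5,0,0,0,0, 0.5,0,0,0,0,0.5,0,0,0,0, 0.5,0,0,0,0]' 20
```

```text
time: 3.12
tool_pos: [0.6567, -0.1813, 0.0497]
tool_rot: [3.139, 0.02, -3.127]
contact_force: [-0.0, -0.1, 1.1]
opening: 0.0917
time: 3.62
tool_pos: [0.6591, -0.1808, 0.0562]
tool_rot: [-3.14, 0.028, -3.126]
contact_force: [-0.4, -0.4, -0.5]
opening: 0.0563
```

```bash
python3 - <<'E'
from h import *
s=st(); print(s['qpos'],s['qvel'],s['joint_efforts'])
for n in('top','side'):
    c=read_camera(n); cv2.imwrite(f'pics/{n}2.png',c['image'][:,:,::-1])
    print(proj(c,s['tool_pos']))
E
```

```text
t 3.62 p [ 0.6591 -0.1808  0.0562] r [-3.14   0.028 -3.126] F [-0.4 -0.4 -0.5] op 0.0563
[-0.38401852  0.79951158  1.28360547  0.01138932  1.0318337  -1.97646431] [-0.00013777 -0.00884532 -0.00359011  0.00013686  0.0008818  -0.00012494] [ 5.80173600e-01 -6.14779472e+01 -2.14566582e+01  1.74652641e-01
  3.48375016e-02  3.87545500e-03]
[282.42934549 139.96097704]
[313.79389357 195.17939297]
```

View pics/side2.png

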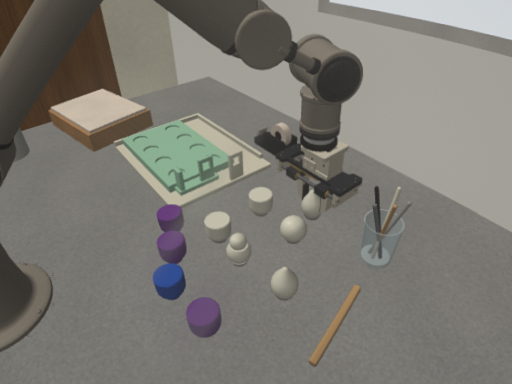

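View pics/top2.png

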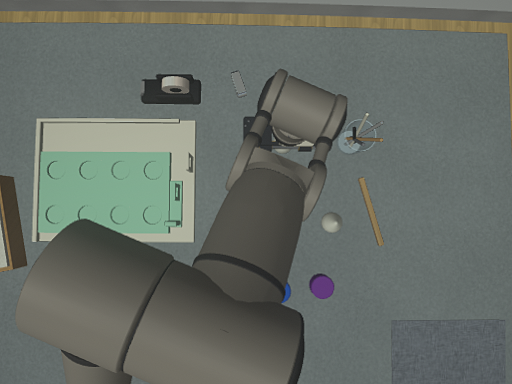

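```bash
python3 - <<'E'
from h import *
c=read_camera('side'); old=cv2.imread('pics/side1.png')
for X in ([.656,-.193,.028],[.656,-.193,.074],[.659,-.181,.056],[.659,-.181,.031],[.659,-.276,.10],[.659,-.237,.04]): print(X,proj(c,X).round(1))
a=cv2.resize(old[140:280,240:420],None,fx=3,fy=3,interpolation=cv2.INTER_CUBIC);b=cv2.resize(c['image'][140:280,240:420,::-1],None,fx=3,fy=3,interpolation=cv2.INTER_CUBIC)
cv2.imwrite('pics/cmp2.png',np.r_[a,b][:,:])
t=read_camera('top'); old=cv2.imread('pics/top0.png')
cv2.imwrite('pics/cmp2t.png',np.r_[cv2.resize(old[90:170,320:400],None,fx=3,fy=3),cv2.resize(t['image'][90:170,320:400,::-1],None,fx=3,fy=3)])
E
```

```text
[0.656, -0.193, 0.028] [315.6 207.9]
[0.656, -0.193, 0.074] [317.4 192.1]
[0.659, -0.181, 0.056] [313.8 195.3]
[0.659, -0.181, 0.031] [312.9 203.8]
[0.659, -0.276, 0.1] [349.  200.8]
[0.659, -0.237, 0.04] [331.4 213.2]
```

View pics/cmp2.png

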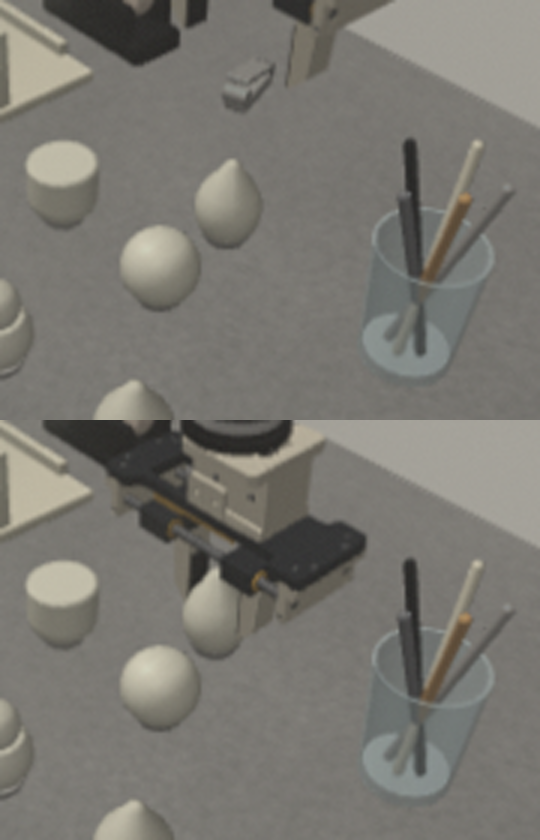

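View pics/cmp2t.png

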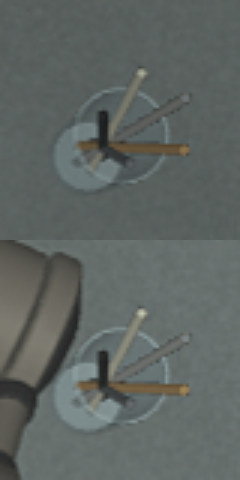

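```bash
python3 -m creep '[1,0,0,0,0, 1,0,0,0,0, 1,0,0,0,0]'; python3 -m creep '[1,0,0,0,0, 1,0,0,0,0]';python3 - <<'E'
from h import *
s=st()
c=read_camera('side'); 
cv2.imwrite('pics/s3.png',cv2.resize(c['image'][140:280,240:420,::-1],None,fx=3,fy=3,interpolation=cv2.INTER_CUBIC))
E
```

```text
time: 4.2
tool_pos: [0.6586, -0.1805, 0.055]
tool_rot: [-3.142, 0.026, -3.126]
contact_force: [0.2, -0.0, 0.2]
opening: 0.0741
time: 4.45
tool_pos: [0.6584, -0.1803, 0.0546]
tool_rot: [3.141, 0.026, -3.126]
contact_force: [-0.2, -0.5, -0.4]
opening: 0.0907
t 4.45 p [ 0.6584 -0.1803  0.0546] r [ 3.141  0.026 -3.126] F [-0.2 -0.5 -0.4] op 0.0907
```

View pics/s3.png

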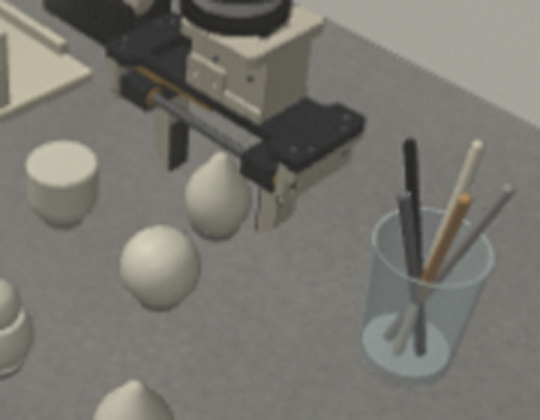

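```bash
python3 -m creep '[1,0,0,-0.01,0, 1,0,0,0,0]'; python3 -m creep '[1,0,0,0,0]'; python3 - <<'E'
from h import *
s=st();print(s['joint_efforts'].round(1))
c=read_camera('side'); m=whites(c); N,l,S,ct=cv2.connectedComponentsWithStats(m[180:225,290:330])
for i in range(1,N):
    if S[i][4]>80: u=ct[i]+[290,180]; print(S[i],u,plane(c,u,.033))
E
```

```text
time: 4.75
tool_pos: [0.6581, -0.1802, 0.0436]
tool_rot: [3.141, 0.025, -3.126]
contact_force: [0.1, -0.6, 0.2]
opening: 0.0923
time: 4.88
tool_pos: [0.6582, -0.1802, 0.0435]
tool_rot: [3.141, 0.025, -3.126]
contact_force: [-0.6, -0.5, 0.4]
opening: 0.0917
t 4.88 p [ 0.6582 -0.1802  0.0435] r [ 3.141  0.025 -3.126] F [-0.6 -0.5  0.4] op 0.0917
[  0.  -61.4 -21.1  -0.   -0.   -0. ]
[   0    0   40   45 1244] [306.91318328 207.66318328] [ 0.63672163 -0.18381613  0.033     ]
[  8   0  27  14 144] [312.88194444 185.82638889] [ 0.70618813 -0.13362026  0.033     ]
```

```bash
python3 - <<'E'
from h import *
t=read_camera('top'); print(plane(t,(360.7,135),.165),plane(t,(348,143),.003),plane(t,(345,135),.165))
for n,(a,b,c_,d) in (('side',(180,275,355,415)),('top',(105,160,355,395))):
    c=read_camera(n)['image'][a:b,c_:d,::-1].astype(np.float32).mean(2); o=cv2.imread(f'pics/{n}0.png')[a:b,c_:d].astype(np.float32).mean(2)
    print(n,cv2.phaseCorrelate(o,c),abs(c-o).mean(),abs(c-o).max())
E
```

```text
[ 0.65214365 -0.33661649  0.165     ] [ 0.6646319  -0.35628614  0.003     ] [ 0.65144305 -0.30277963  0.165     ]
side ((-0.04739135573580455, -0.06104240273611339), 0.7949649645222558) 8.389532 69.666664
top ((-0.012366529393492698, -0.00032199497313811776), 0.9999450748910507) 14.368788 25.666656
```

```bash
python3 - <<'E'
from h import *
c=read_camera('side')
print(plane(c,(312.8,204.9),.028)-plane(c,(316.3,207.9),.028), plane(c,(312.8,204.9),.028))
cv2.imwrite('pics/s4.png',cv2.resize(c['image'][160:240,270:350,::-1],None,fx=6,fy=6,interpolation=cv2.INTER_CUBIC))
E
```

```text
[0.00139782 0.01266861 0.        ] [ 0.65862311 -0.18131694  0.028     ]
```

View pics/s4.png

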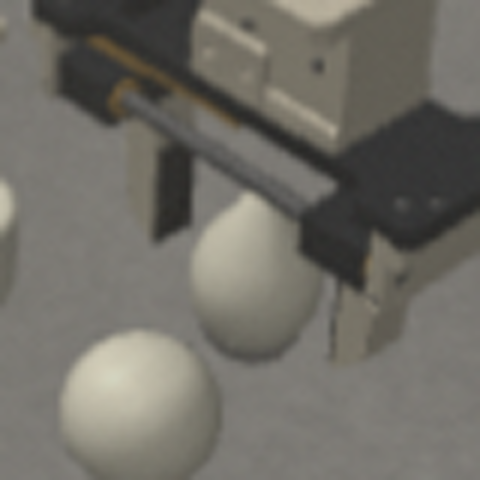

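```bash
python3 -m creep '[1,0,-0.001,-0.007,0, 1,0,0,0,0]'; python3 -m creep '[0.7,0,0,0,0,0.7,0,0,0,0,0.7,0,0,0,0]' 20
```

```text
time: 5.38
tool_pos: [0.6582, -0.1813, 0.0364]
tool_rot: [3.141, 0.026, -3.126]
contact_force: [0.0, 0.0, -0.1]
opening: 0.0918
time: 5.75
tool_pos: [0.6583, -0.1813, 0.0364]
tool_rot: [3.141, 0.026, -3.126]
contact_force: [0.0, 0.2, 0.3]
opening: 0.0671
```

```bash
python3 -m creep '[0.3,0,0,0,0,0.3,0,0,0,0,0.3,0,0,0,0,0.3,0,0,0,0]' 20;  python3 -m creep '[0.3,0,0,0.02,0,0.3,0,0,0.02,0,0.3,0,0,0,0]'
```

```text
time: 6.25
tool_pos: [0.6584, -0.1815, 0.0366]
tool_rot: [3.142, 0.026, -3.126]
contact_force: [0.8, -1.0, -0.6]
opening: 0.0498
time: 6.62
tool_pos: [0.6586, -0.1815, 0.0799]
tool_rot: [-3.141, 0.027, -3.126]
contact_force: [-0.0, -0.7, -1.7]
opening: 0.0491
```

```bash
python3 -m creep '[0.3,0,0,0.045,0, 0.3,0,0,0.035,0, 0.3,-0.0075,0.054,0,-0.155,0.3,-0.0075,0.054,0,-0.155,0.3,-0.0075,0.054,0,-0.155,0.3,-0.0075,0.054,0,-0.155,0.3,-0.0075,0.054,0,-0.155,0.3,-0.0075,0.054,0,-0.155,0.3,-0.0075,0.054,0,-0.155,0.3,-0.0075,0.054,0,-0.155,0.3,-0.0075,0.054,0,-0.155,0.3,0,0,0,0]'
```

```text
time: 8.12
tool_pos: [0.5845, 0.3185, 0.161]
tool_rot: [3.141, 0.027, 1.713]
contact_force: [-1.0, -0.6, -0.6]
opening: 0.0491
```

```bash
python3 -m creep '[0.3,-0.0025,0.05,0,-0.13, 0.3,0,0.0055,0,0,0.3,0,0,0,0]';python3 - <<'E'
from h import *
s=st()
for n in ('top','side'):
    c=read_camera(n); cv2.imwrite(f'pics/{n}5.png',c['image'][:,:,::-1]); print(proj(c,s['tool_pos']-[0,0,.006]))
E
```

```text
time: 8.5
tool_pos: [0.582, 0.3731, 0.16]
tool_rot: [-3.141, 0.029, 1.582]
contact_force: [0.2, -0.7, -1.3]
opening: 0.049
t 8.5 p [0.582  0.3731 0.16  ] r [-3.141  0.029  1.582] F [ 0.2 -0.7 -1.3] op 0.049
[ 27.81590626 163.18413291]
[166.55487884  91.72632646]
```

View pics/side5.png

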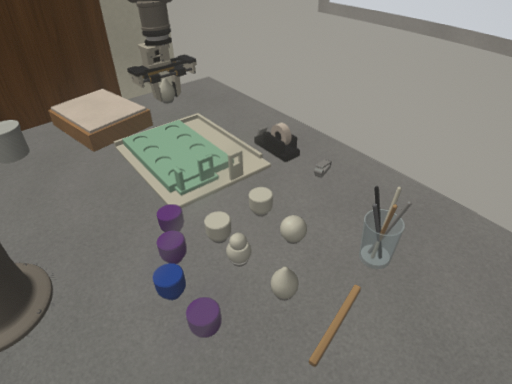

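View pics/top5.png

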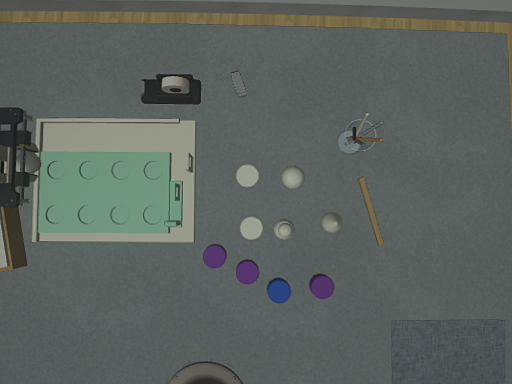

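```bash
python3 -m creep '[0.3,0,0.0025,-0.04,0, 0.3,0,0,-0.03,0,0.3,0,0,-0.008,0,0.3,0,0,0,0]'
```

```text
time: 9.1
tool_pos: [0.5845, 0.3705, 0.0829]
tool_rot: [3.14, 0.029, 1.577]
contact_force: [-0.5, 0.0, -1.0]
opening: 0.0493
```

```bash
python3 -m creep '[0.3,-0.0025,0.0055,0,0,0.3,0,0,0,0]';python3 -m creep '[0.3,0,0,-0.006,0,0.3,0,0,0,0]'
```

```text
time: 9.35
tool_pos: [0.5831, 0.3764, 0.0856]
tool_rot: [3.136, 0.027, 1.576]
contact_force: [-0.1, -0.3, -0.8]
opening: 0.0493
time: 9.6
tool_pos: [0.5834, 0.3769, 0.0804]
tool_rot: [3.134, 0.026, 1.577]
contact_force: [-0.2, 0.7, -1.5]
opening: 0.0494
```

```bash
python3 -m creep '[0.3,-0.001,-0.001,-0.006,0,0.3,0,0,0,0]';python3 -m creep '[0.3,0,0,-0.004,0,0.3,0,0,0,0]'; python3 - <<'E'
from h import *
s=st()
c=read_camera('side'); cv2.imwrite('pics/s6.png',cv2.resize(c['image'][60:180,120:260,::-1],None,fx=5,fy=5,interpolation=cv2.INTER_CUBIC))
E
```

```text
time: 9.85
tool_pos: [0.5822, 0.3758, 0.0739]
tool_rot: [3.135, 0.026, 1.577]
contact_force: [-0.1, 0.4, -1.0]
opening: 0.0493
time: 10.1
tool_pos: [0.5826, 0.3758, 0.0702]
tool_rot: [3.134, 0.026, 1.577]
contact_force: [0.1, -1.0, 0.5]
opening: 0.0497
t 10.1 p [0.5826 0.3758 0.0702] r [3.134 0.026 1.577] F [ 0.1 -1.   0.5] op 0.0497
```

View pics/s6.png

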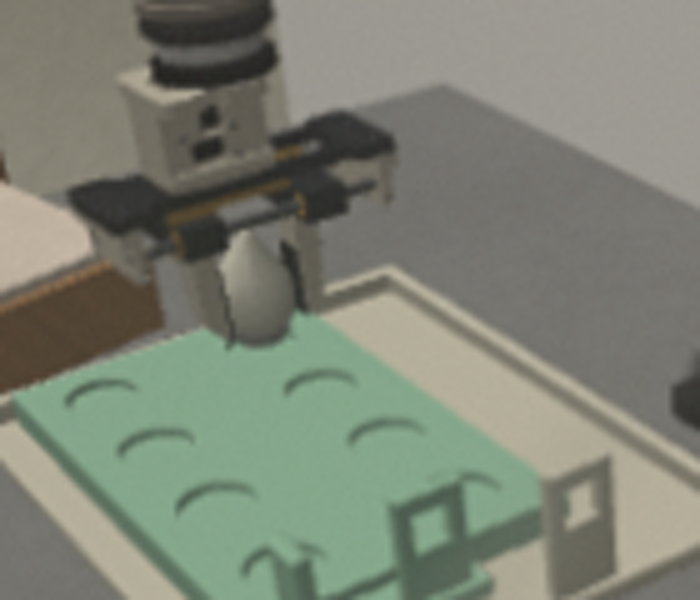

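```bash
python3 -m creep '[0.3,0,0,-0.003,0,0.3,0,0,0,0]'
```

```text
time: 10.4
tool_pos: [0.5834, 0.3756, 0.0699]
tool_rot: [3.131, 0.025, 1.577]
contact_force: [-0.6, 0.3, 1.9]
opening: 0.0491
```

```bash
python3 - <<'E'
from h import *
s=st()
c=read_camera('side')
for X in ([.582,.3753,.034],[.582,.3753,.06],[.582,.3753,.108],s['tool_pos'],s['tool_pos']-[0,0,.036],s['tool_pos']+[0,0,.038]): print(proj(c,X).round(1))
v=cv2.resize(c['image'][80:150,140:220,::-1],None,fx=8,fy=8,interpolation=cv2.INTER_CUBIC)
for q in np.linspace(0,6.28,60):
    u=proj(c,[.582+.022*np.cos(q),.3753+.022*np.sin(q),.034]); cv2.circle(v,(int((u[0]-140)*8+3.5),int((u[1]-80)*8+3.5)),1,(0,0,255),-1)
cv2.imwrite('pics/s7.png',v)
t=read_camera('top'); cv2.imwrite('pics/t7.png',cv2.resize(t['image'][90:260,0:200,::-1],None,fx=4,fy=4,interpolation=cv2.INTER_CUBIC))
E
```

```text
t 10.4 p [0.5834 0.3756 0.0699] r [3.131 0.025 1.577] F [-0.6  0.3  1.9] op 0.0491
[172.3 126.9]
[171.  119.6]
[168.6 105.6]
[170.9 116.6]
[172.6 126.8]
[169.  105.5]
```

View pics/s7.png

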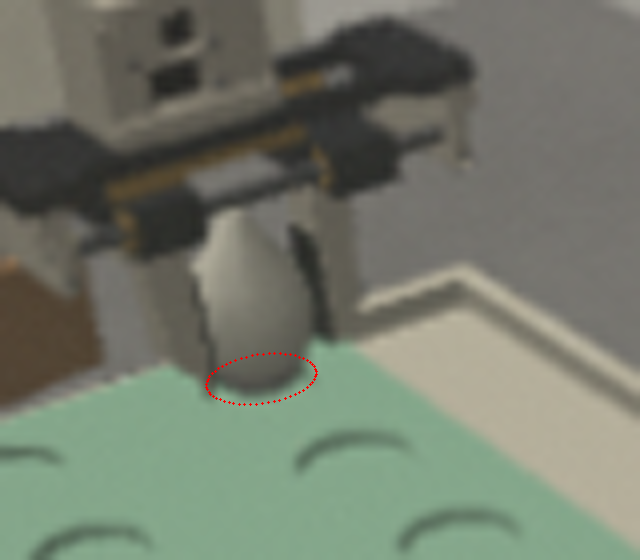

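View pics/t7.png

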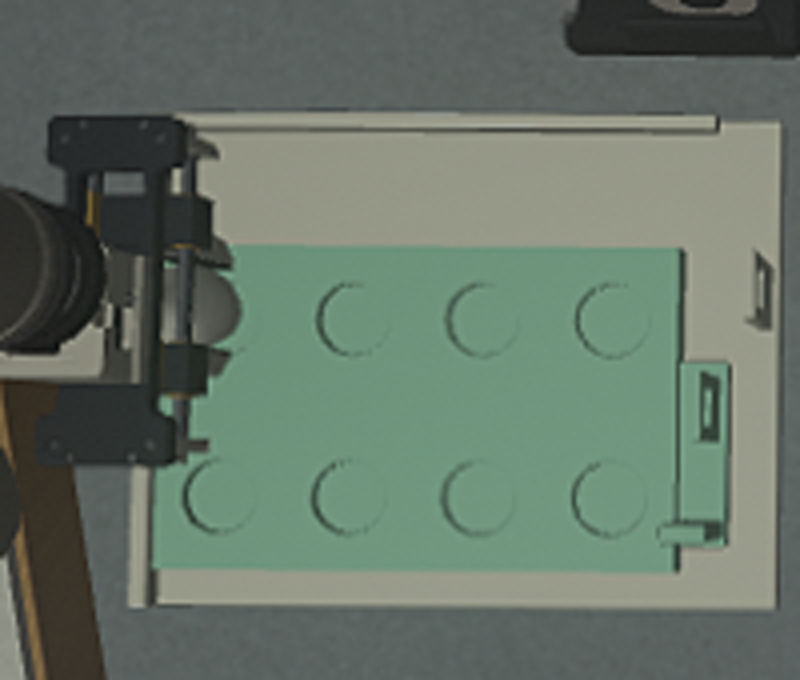

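```bash
python3 - <<'E'
from h import *
c=read_camera('side');t=read_camera('top')
for z in(.028,.034,.040):
    P=[proj(c,[.582+.016*np.cos(q),.3753+.016*np.sin(q),z]) for q in np.linspace(0,6.28,60)]
    print(z,np.max(P,0),np.min(P,0))
print([proj(t,[.582,.3753,z]).round(1) for z in(.034,.058,.064)])
for z,r in((.06,.0255),):
    P=[proj(t,[.582+r*np.cos(q),.3753+r*np.sin(q),z]) for q in np.linspace(0,6.28,60)]
    print(z,np.max(P,0),np.min(P,0))
im=t['image'].astype(int); print((im[160:175,52:66,1]-im[160:175,52:66,0]))
E
```

```text
0.028 [177.49411484 130.89690976] [167.5721608  126.26560293]
0.034 [177.22358209 129.22399943] [167.27088751 124.61684651]
0.04 [176.95173567 127.54105471] [166.96815713 122.95847824]
[array([ 55.5, 169.2]), array([ 50.4, 168.1]), array([ 49. , 167.8])]
0.06 [ 60.47346768 178.64992758] [ 39.37978243 157.43694122]
[[ 4  3  3  0  5 23 36 38 36 36 37 36 36 36]
 [ 3  3  5  3  1  6 26 39 37 37 37 37 37 37]
 [ 4  4  3  4  3  2 11 33 38 37 36 38 37 37]
 [ 3  4  4  3  4  2  7 28 39 38 38 39 37 38]
 [ 4  3  4  3  4  5  0 20 40 38 37 37 38 37]
 [ 4  4  5  3  3  3  2  8 27 39 38 37 37 37]
 [ 4  4  6  5  4  4  4  4 25 40 37 38 37 37]
 [ 5  4  3  3  4  3  3  5 24 39 38 37 37 37]
 [ 4  4  4  5  3  5  3  6 24 41 37 36 37 38]
 [ 4  4  4  5  4  3  4  6 26 39 37 36 37 37]
 [ 3  4  4  4  5  4  2 17 35 38 37 36 37 37]
 [ 5  5  4  5  4  2  5 26 41 37 37 37 36 36]
 [ 4  4  4  4  3  2 16 35 38 39 37 36 36 36]
 [ 3  3  3  3  2 14 30 39 38 38 38 37 37 37]
 [ 4  4  3  5 19 36 40 39 37 38 38 37 38 37]]
```

```bash
python3 -m creep '[0.3,-0.0015,-0.0015,-0.001,0,0.3,0,0,-0.002,0,0.3,0,0,0,0]'
```

```text
time: 10.98
tool_pos: [0.5819, 0.3739, 0.0657]
tool_rot: [3.131, 0.026, 1.577]
contact_force: [0.2, -1.4, 1.2]
opening: 0.0494
```

```bash
python3 -m creep '[0.3,0,0,-0.0015,0,0.3,0,0,0,0]';  python3 -m creep '[0.62,0,0,0,0,0.62,0,0,0,0,0.75,0,0,0,0,0.75,0,0,0,0]'
```

```text
time: 11.22
tool_pos: [0.5819, 0.3736, 0.0647]
tool_rot: [3.132, 0.027, 1.577]
contact_force: [0.0, -0.7, 2.5]
opening: 0.049
time: 11.72
tool_pos: [0.5816, 0.374, 0.0635]
tool_rot: [3.132, 0.026, 1.577]
contact_force: [-0.1, 0.6, -0.5]
opening: 0.0679
```

```bash
python3 -m creep '[0.75,0,0,0.015,0,0.85,0,0,0.02,0,0.85,0,0,0.025,0,1,0,0,0.04,0,1,0,0,0,0]'; python3 - <<'E'
from h import *
s=st()
c=read_camera('side'); cv2.imwrite('pics/s8.png',cv2.resize(c['image'][60:180,120:260,::-1],None,fx=4,fy=4,interpolation=cv2.INTER_CUBIC))
t=read_camera('top')
for s,ct,e in blobs(t):
    if s[0]>200 and s[1]<350:print(s,ct.round(1),plane(t,ct,.028).round(4),plane(t,ct,.056).round(4))
E
```

```text
time: 12.35
tool_pos: [0.582, 0.3744, 0.1711]
tool_rot: [3.129, 0.024, 1.577]
contact_force: [1.7, 0.5, -0.6]
opening: 0.0905
t 12.35 p [0.582  0.3744 0.1711] r [3.129 0.024 1.577] F [ 1.7  0.5 -0.6] op 0.0905
[236 164  23  24 415] [247.1 175.5] [ 0.574  -0.0969  0.028 ] [ 0.5714 -0.0966  0.056 ]
[282 167  22  22 380] [292.7 177.1] [ 0.5719 -0.2101  0.028 ] [ 0.5695 -0.2063  0.056 ]
[322 213  19  19 276] [330.6 222.6] [ 0.4603 -0.3051  0.028 ] [ 0.4613 -0.2983  0.056 ]
[240 217  23  23 415] [251.1 227.7] [ 0.4454 -0.1085  0.028 ] [ 0.4468 -0.1079  0.056 ]
[274 220  19  19 280] [282.9 229.5] [ 0.442 -0.187  0.028] [ 0.4436 -0.1839  0.056 ]
```

View pics/s8.png

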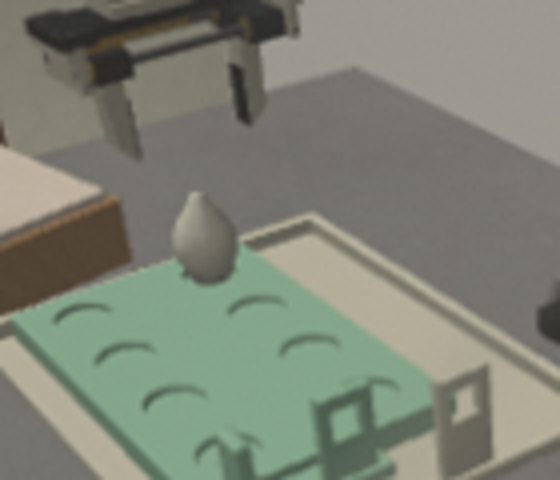

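```bash
python3 -m creep '[1,-0.01,-0.055,0,0,1,-0.01,-0.055,0,0,1,-0.01,-0.055,0,0,1,-0.01,-0.055,0,0,1,-0.01,-0.055,0,0,1,-0.01,-0.055,0,0,1,-0.01,-0.055,0,0,1,-0.01,-0.055,0,0,1,-0.01,-0.055,0,0,1,-0.01,-0.055,0,0,1,-0.01,-0.055,0,0,1,0,0,0,0]'
```

```text
time: 13.95
tool_pos: [0.4559, -0.2483, 0.1538]
tool_rot: [-3.126, 0.025, 1.58]
contact_force: [0.3, 0.0, 0.3]
opening: 0.092
```

```bash
python3 -m creep '[1,0.0045,-0.05,0,0,1,0,-0.006,-0.01,0,1,0,0,-0.025,0,1,0,0,-0.025,0,1,0,0,0,0]'
```

```text
time: 14.58
tool_pos: [0.4588, -0.2986, 0.0881]
tool_rot: [-3.119, 0.016, 1.582]
contact_force: [-0.4, 0.5, -0.5]
opening: 0.0919
```

```bash
python3 -m creep '[1,0.0015,-0.006,-0.02,0,1,0,0,-0.02,0,1,0,0,-0.005,0,1,0,0,0,0]'
```

```text
time: 15.08
tool_pos: [0.462, -0.3015, 0.0447]
tool_rot: [-3.12, 0.016, 1.585]
contact_force: [0.5, 0.4, -0.2]
opening: 0.0916
```

```bash
python3 -m creep '[1,-0.0015,-0.0035,-0.008,0,1,0,0,0,0]'; python3 - <<'E'
from h import *
s=st()
c=read_camera('side'); cv2.imwrite('pics/s9.png',cv2.resize(c['image'][220:320,230:340,::-1],None,fx=5,fy=5,interpolation=cv2.INTER_CUBIC)); print(proj(c,s['tool_pos']-[0,0,.006]),proj(c,[.46,-.305,.03]))
E
```

```text
time: 15.32
tool_pos: [0.4612, -0.3054, 0.0377]
tool_rot: [-3.122, 0.018, 1.586]
contact_force: [-0.1, -0.1, -0.6]
opening: 0.0918
t 15.32 p [ 0.4612 -0.3054  0.0377] r [-3.122  0.018  1.586] F [-0.1 -0.1 -0.6] op 0.0918
[284.24186062 280.90396329] [283.59155744 281.68192054]
```

View pics/s9.png

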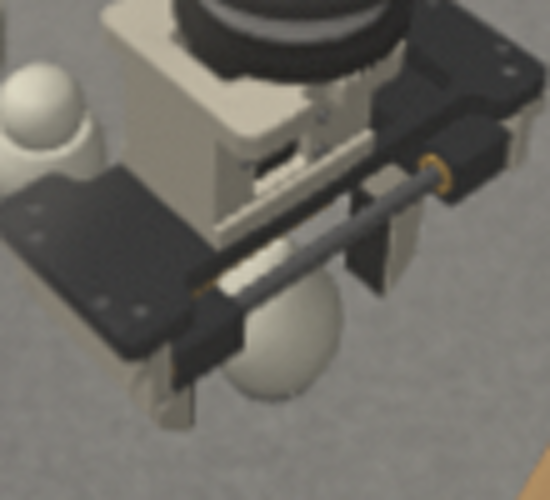

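```bash
python3 -m creep '[0.3,0,0,0,0,0.3,0,0,0,0,0.3,0,0,0,0,0.3,0,0,0,0,0.3,0,0,0,0,0.3,0,0,0,0]' 20;  python3 -m creep '[0.3,0,0,0.02,0,0.3,0,0,0.03,0,0.3,0,0,0.04,0,0.3,0,0,0.03,0,0.3,0,0,0,0]'
```

```text
time: 16.12
tool_pos: [0.4616, -0.3058, 0.0388]
tool_rot: [-3.123, 0.019, 1.585]
contact_force: [-0.0, -0.3, 0.9]
opening: 0.0489
time: 16.75
tool_pos: [0.4606, -0.3049, 0.1607]
tool_rot: [-3.121, 0.017, 1.585]
contact_force: [-0.2, 1.1, -0.9]
opening: 0.0494
```

```bash
python3 -m creep '[0.3,0.001,0.055,0.001,0,0.3,0.001,0.055,0.001,0,0.3,0.001,0.055,0.001,0,0.3,0.001,0.055,0.001,0,0.3,0.001,0.055,0.001,0,0.3,0.001,0.055,0.001,0,0.3,0.001,0.055,0.001,0,0.3,0.001,0.055,0.001,0,0.3,0.001,0.055,0.001,0,0.3,0.001,0.055,0.001,0,0.3,0.001,0.055,0.001,0,0.3,0.001,0.055,0,0]';python3 -m creep '[0.3,0,0,0,0]'
```

```text
time: 18.25
tool_pos: [0.4635, 0.3719, 0.155]
tool_rot: [-3.101, 0.018, 1.577]
contact_force: [1.3, -0.2, -0.7]
opening: 0.049
time: 18.38
tool_pos: [0.4621, 0.375, 0.1528]
tool_rot: [-3.099, 0.019, 1.581]
contact_force: [0.3, -0.3, -0.9]
opening: 0.049
```

```bash
python3 -m creep '[0.3,0.011,-0.002,-0.01,0,0.3,0,0,-0.02,0,0.3,0,0,-0.02,0,0.3,0,0,-0.012,0,0.3,0,0,0,0]'
```

```text
time: 19.0
tool_pos: [0.4748, 0.3661, 0.0829]
tool_rot: [-3.093, 0.024, 1.576]
contact_force: [-0.4, 0.1, -0.8]
opening: 0.049
```

```bash
python3 -m creep '[0.3,-0.0018,0.0065,-0.003,0,0.3,0,0,0,0]'; python3 -m creep '[0.3,0,0,0,0]'
```

```text
time: 19.25
tool_pos: [0.4738, 0.3727, 0.0806]
tool_rot: [-3.095, 0.023, 1.575]
contact_force: [-0.2, 0.4, -1.1]
opening: 0.0495
time: 19.38
tool_pos: [0.474, 0.373, 0.0812]
tool_rot: [-3.096, 0.023, 1.575]
contact_force: [0.4, 0.3, -1.4]
opening: 0.0488
```

```bash
python3 -m creep '[0.3,-0.001,0,-0.006,0,0.3,0,0,-0.003,0,0.3,0,0,0,0]'; python3 -m creep '[0.3,0,0,-0.003,0,0.3,0,0,0,0]'
```

```text
time: 19.75
tool_pos: [0.473, 0.3733, 0.0721]
tool_rot: [-3.096, 0.022, 1.576]
contact_force: [-0.2, 0.2, -1.2]
opening: 0.0491
time: 20.0
tool_pos: [0.473, 0.3733, 0.0689]
tool_rot: [-3.096, 0.022, 1.576]
contact_force: [0.5, -0.7, -0.9]
opening: 0.0491
```

```bash
python3 -m creep '[0.3,0,0,-0.0018,0,0.3,0,0,0,0]'; python3 -m creep '[0.62,0,0,0,0,0.62,0,0,0,0,0.75,0,0,0,0,0.75,0,0,0,0]'
```

```text
time: 20.25
tool_pos: [0.4731, 0.3734, 0.0672]
tool_rot: [-3.097, 0.022, 1.576]
contact_force: [0.0, -1.0, -0.0]
opening: 0.0489
time: 20.75
tool_pos: [0.4733, 0.3734, 0.0675]
tool_rot: [-3.097, 0.022, 1.576]
contact_force: [0.2, 0.7, 0.0]
opening: 0.0683
```

Now rise, and fetch drum 2 (0.4468, −0.108).

```bash
python3 -m creep '[0.75,0,0,0.015,0,0.85,0,0,0.02,0,0.85,0,0,0.025,0,1,0,0,0.035,0,1,0,0,0,0]'; python3 - <<'E'
from h import *
s=st()
c=read_camera('side'); cv2.imwrite('pics/s10.png',cv2.resize(c['image'][60:380,100:420,::-1],None,fx=2,fy=2,interpolation=cv2.INTER_CUBIC))
t=read_camera('top')
for s,ct,e in blobs(t):
    if s[0]>200 and s[1]<350:print(s,ct.round(1),plane(t,ct,.028).round(4),plane(t,ct,.056).round(4))
E
```

```text
time: 21.38
tool_pos: [0.4737, 0.3737, 0.1697]
tool_rot: [-3.1, 0.02, 1.576]
contact_force: [-0.1, 0.2, 0.2]
opening: 0.0907
t 21.38 p [0.4737 0.3737 0.1697] r [-3.1    0.02   1.576] F [-0.1  0.2  0.2] op 0.0907
[236 164  23  23 412] [247.1 175.4] [ 0.5744 -0.097   0.028 ] [ 0.5718 -0.0967  0.056 ]
[282 167  22  22 376] [292.6 177.1] [ 0.5717 -0.2101  0.028 ] [ 0.5692 -0.2063  0.056 ]
[240 217  23  22 410] [251.1 227.6] [ 0.4457 -0.1086  0.028 ] [ 0.4472 -0.1079  0.056 ]
[274 220  19  19 277] [282.8 229.5] [ 0.442  -0.1867  0.028 ] [ 0.4436 -0.1836  0.056 ]
```

View pics/s10.png

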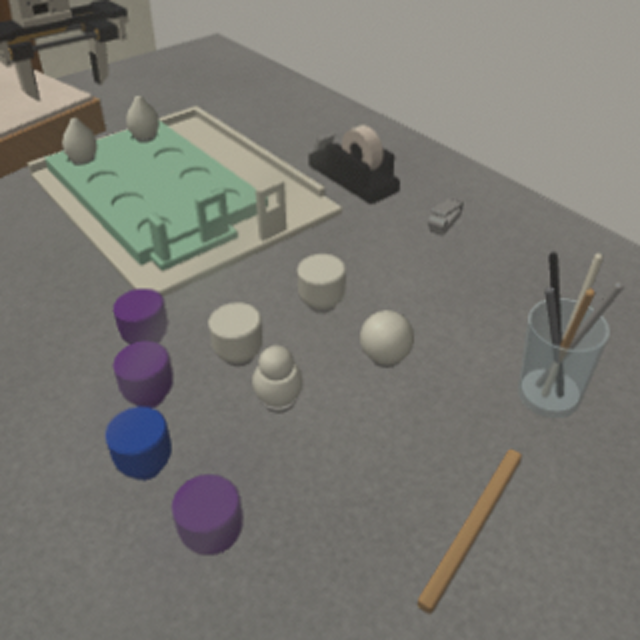

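```bash
python3 -m creep '[1,0.011,-0.051,0,0,1,0.011,-0.051,0,0,1,0.011,-0.051,0,0,1,0.011,-0.051,0,0,1,0.011,-0.051,0,0,1,0.011,-0.051,0,0,1,0.011,-0.051,0,0,1,0.011,-0.051,0,0,1,0.01,-0.045,0,0,1,0,0,0,0]'
```

```text
time: 22.72
tool_pos: [0.5648, -0.0946, 0.156]
tool_rot: [-3.076, 0.023, 1.579]
contact_force: [-0.2, -0.5, 0.7]
opening: 0.0917
```

```bash
python3 -m creep '[1,0,0,0.02,0.18,1,0,0,0.02,0.18,1,0,0,0.02,0.18,1,0,0,0,0.18,1,0,0,0,0.18,1,0,0,0,0.18,1,0,0,0,0.18,1,0,0,0,0.18,1,0,0,0,0.18,1,0,0,0,0.18,1,0,0,0,0.18,1,0,0,0,0]'; python3 -c "
from h import *
print(st()['qpos'].round(3))"
```

```text
time: 24.22
tool_pos: [0.556, -0.0789, 0.2066]
tool_rot: [-3.075, 0.001, -2.651]
contact_force: [0.3, -0.5, -0.8]
opening: 0.0916
t 24.23 p [ 0.556  -0.0789  0.2066] r [-3.075e+00  1.000e-03 -2.651e+00] F [ 0.3 -0.5 -0.8] op 0.0916
[-0.252  0.427  1.526 -0.053  1.143 -2.292]
```

```bash
python3 -m creep '[1,0,0.06,0,0.14,1,0,0.06,0,0.14,1,0,0.06,0,0.14,1,0,0.06,0,0.14,1,0,0.06,0,0.14,1,0,0.06,0,0.14,1,0,0.06,0,0.14,1,0,0,0,0]'; python3 -c "
from h import *
print(st()['qpos'].round(3))"
```

```text
time: 25.22
tool_pos: [0.5491, 0.358, 0.2022]
tool_rot: [-3.082, -0.001, -1.673]
contact_force: [0.7, -1.3, 0.5]
opening: 0.0916
t 25.23 p [0.5491 0.358  0.2022] r [-3.082e+00 -1.000e-03 -1.673e+00] F [ 0.7 -1.3  0.5] op 0.0916
[ 0.476  0.597  1.246 -0.036  1.249 -2.552]
```

```bash
python3 -m creep '[1,0.001,-0.061,0,-0.05,1,0.001,-0.061,0,-0.05,1,0.001,-0.061,0,-0.05,1,0.001,-0.061,0,-0.05,1,0.001,-0.061,0,-0.05,1,0.001,-0.061,0,-0.05,1,0.001,-0.061,0,-0.05,1,0,0,0,0]'; python3 -c "
from h import *
print(st()['qpos'].round(3))"
```

```text
time: 26.22
tool_pos: [0.548, -0.08, 0.1985]
tool_rot: [-3.088, -0.005, -2.068]
contact_force: [-0.6, 0.0, -0.9]
opening: 0.092
t 26.23 p [ 0.548  -0.08    0.1985] r [-3.088 -0.005 -2.068] F [-0.6  0.  -0.9] op 0.092
[-0.274  0.417  1.566 -0.019  1.108 -2.91 ]
```

```bash
python3 -m creep '[1,0.0235,-0.0165,-0.02,0,1,0,0,-0.03,0,1,0,0,-0.03,0,1,0,0,-0.02,0,1,0,0,0,0]'; python3 - <<'E'
from h import *
t=read_camera('side'); cv2.imwrite('pics/s11.png',cv2.resize(t['image'][140:300,180:340,::-1],None,fx=4,fy=4,interpolation=cv2.INTER_CUBIC))
E
```

```text
time: 26.85
tool_pos: [0.569, -0.0938, 0.0954]
tool_rot: [-3.092, -0.005, -2.083]
contact_force: [-0.3, 0.4, 0.4]
opening: 0.0919
```

View pics/s11.png

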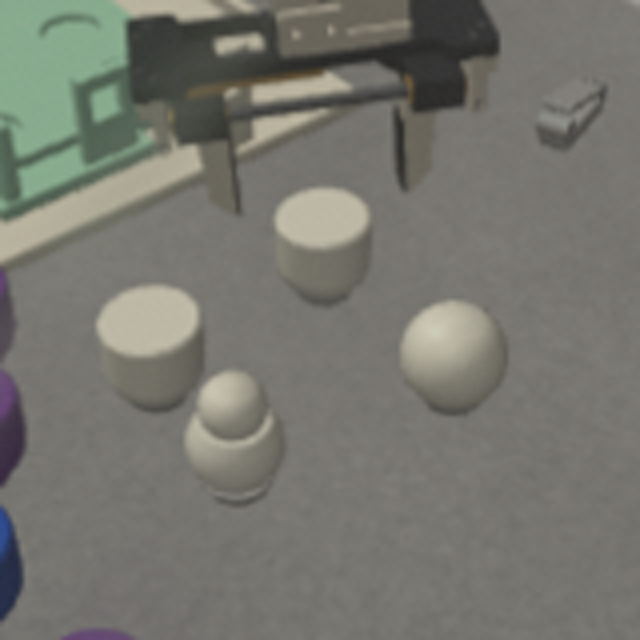

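```bash
python3 -m creep '[1,0.0025,-0.003,-0.015,0,1,0,0,-0.02,0,1,0,0,-0.01,0,1,0,0,0,0]'
```

```text
time: 27.4
tool_pos: [0.574, -0.097, 0.052]
tool_rot: [-3.085, -0.003, -2.084]
contact_force: [-0.2, -0.0, 0.0]
opening: 0.092
```

```bash
python3 -m creep '[1,-0.002,0,-0.008,0,1,0,0,-0.006,0,1,0,0,0,0]'; python3 -m creep '[0.3,0,0,0,0,0.3,0,0,0,0,0.3,0,0,0,0,0.3,0,0,0,0,0.3,0,0,0,0]' 20
```

```text
time: 27.78
tool_pos: [0.5725, -0.0972, 0.0382]
tool_rot: [-3.083, -0.003, -2.085]
contact_force: [0.6, -0.8, 0.1]
opening: 0.092
time: 28.4
tool_pos: [0.5729, -0.0973, 0.0389]
tool_rot: [-3.082, -0.003, -2.085]
contact_force: [-0.0, -0.2, -0.6]
opening: 0.056
```

```bash
python3 -m creep '[0.3,0,0,0.02,0,0.3,0,0,0.03,0,0.3,0,0,0.04,0,0.3,0,0,0.04,0,0.3,0,0,0,0]';python3 -m creep '[0.3,0.001,0.033,0,0.043,0.3,0.001,0.033,0,0.043,0.3,0.001,0.033,0,0.043,0.3,0.001,0.033,0,0.043,0.3,0.001,0.033,0,0.043,0.3,0.001,0.033,0,0.043,0.3,0.001,0.033,0,0.043,0.3,0.001,0.033,0,0.043,0.3,0.001,0.033,0,0.043,0.3,0.001,0.033,0,0.043,0.3,0.001,0.033,0,0.043,0.3,0,0,0,0.043]';python3 -m creep '[0.3,0,0,0,0]'
```

```text
time: 29.02
tool_pos: [0.5714, -0.0969, 0.1711]
tool_rot: [-3.086, -0.003, -2.085]
contact_force: [0.5, -0.6, -1.4]
opening: 0.0563
time: 30.52
tool_pos: [0.5728, 0.2764, 0.1512]
tool_rot: [-3.114, -0.012, -1.554]
contact_force: [0.2, -0.1, -0.6]
opening: 0.0561
time: 30.65
tool_pos: [0.5719, 0.2765, 0.1494]
tool_rot: [-3.117, -0.013, -1.554]
contact_force: [0.1, -1.4, -1.5]
opening: 0.0559
```

```bash
python3 -m creep '[0.3,0.012,0.018,-0.01,0,0.3,0,0,-0.02,0,0.3,0,0,-0.02,0,0.3,0,0,-0.012,0,0.3,0,0,0,0]'
```

```text
time: 31.28
tool_pos: [0.5829, 0.2924, 0.0816]
tool_rot: [-3.123, -0.015, -1.561]
contact_force: [-1.0, 0.2, -1.9]
opening: 0.0562
```

```bash
python3 -m creep '[0.3,0.0008,0.002,-0.003,0,0.3,0,0,0,0]'; python3 - <<'E'
from h import *
s=st()
c=read_camera('side'); v=cv2.resize(c['image'][80:170,130:230,::-1],None,fx=7,fy=7,interpolation=cv2.INTER_CUBIC)
for q in np.linspace(0,6.28,60):
    u=proj(c,[.5828+.022*np.cos(q),.2953+.022*np.sin(q),.034]); cv2.circle(v,(int((u[0]-130)*7+3),int((u[1]-80)*7+3)),1,(0,0,255),-1)
cv2.imwrite('pics/s12.png',v)
t=read_camera('top'); v=cv2.resize(t['image'][120:250,30:190,::-1],None,fx=5,fy=5,interpolation=cv2.INTER_CUBIC)
for r,z in((.022,.034),(.028,.097),(.028,.05)):
  for q in np.linspace(0,6.28,60):
    u=proj(t,[.5828+r*np.cos(q),.2953+r*np.sin(q),z]); cv2.circle(v,(int((u[0]-30)*5+2),int((u[1]-120)*5+2)),1,(0,0,255),-1)
cv2.imwrite('pics/t12.png',v)
E
```

```text
time: 31.52
tool_pos: [0.5844, 0.2945, 0.0796]
tool_rot: [-3.121, -0.015, -1.561]
contact_force: [-0.1, -0.3, -1.7]
opening: 0.0561
t 31.52 p [0.5844 0.2945 0.0796] r [-3.121 -0.015 -1.561] F [-0.1 -0.3 -1.7] op 0.0561
```

View pics/s12.png

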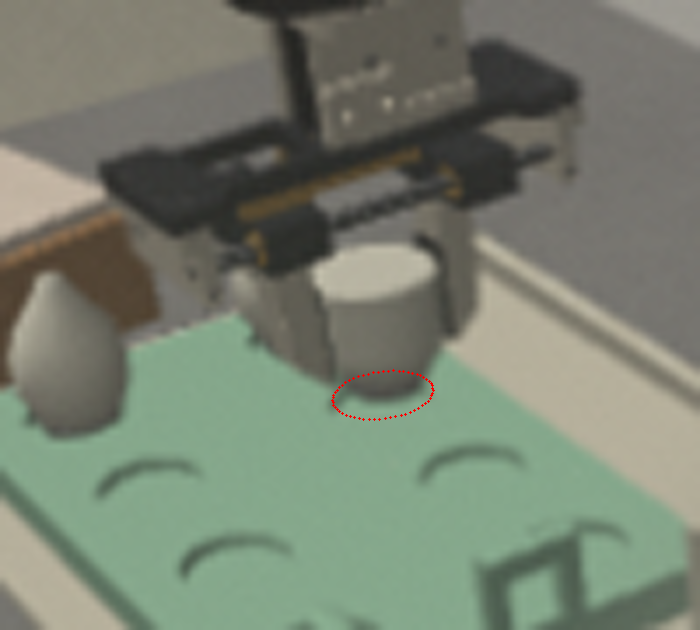

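View pics/t12.png

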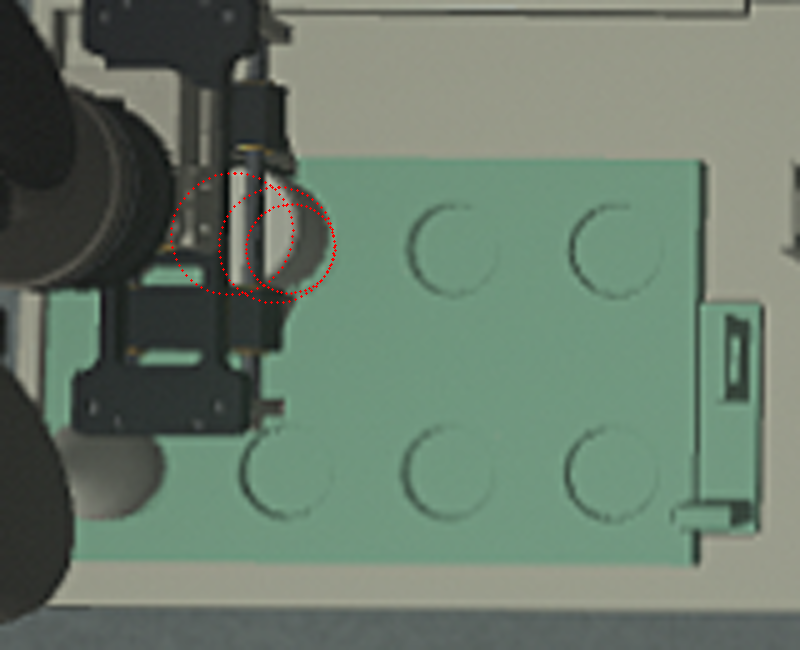

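```bash
python3 -m creep '[0.3,-0.0005,-0.0005,-0.005,0,0.3,0,0,-0.003,0,0.3,0,0,0,0]'; python3 -m creep '[0.3,0,0,-0.003,0,0.3,0,0,0,0]'
```

```text
time: 32.0
tool_pos: [0.5842, 0.2941, 0.0721]
tool_rot: [-3.119, -0.014, -1.561]
contact_force: [-0.9, 0.2, -1.4]
opening: 0.0558
time: 32.25
tool_pos: [0.5842, 0.2941, 0.0688]
tool_rot: [-3.119, -0.014, -1.561]
contact_force: [0.0, -0.2, -0.4]
opening: 0.0563
```

```bash
python3 -m creep '[0.3,0,0,-0.002,0,0.3,0,0,0,0]'; python3 -m creep '[0.68,0,0,0,0,0.68,0,0,0,0,0.8,0,0,0,0,0.8,0,0,0,0]'; python3 -m creep '[0.8,0,0,0.015,0,0.9,0,0,0.02,0,0.9,0,0,0.025,0,1,0,0,0.035,0,1,0,0,0,0]'; python3 - <<'E'
from h import *
c=read_camera('side'); cv2.imwrite('pics/s13.png',cv2.resize(c['image'][60:380,100:420,::-1],None,fx=2,fy=2,interpolation=cv2.INTER_CUBIC))
t=read_camera('top')
for s,ct,e in blobs(t):
    if s[0]>200 and s[1]<350:print(s,ct.round(1),plane(t,ct,.028).round(4),plane(t,ct,.056).round(4))
E
```

```text
time: 32.5
tool_pos: [0.5844, 0.2943, 0.0672]
tool_rot: [-3.119, -0.014, -1.561]
contact_force: [-1.0, 0.1, 0.3]
opening: 0.0558
time: 33.0
tool_pos: [0.5846, 0.2943, 0.0674]
tool_rot: [-3.118, -0.014, -1.561]
contact_force: [-0.5, -0.1, -0.3]
opening: 0.0732
time: 33.62
tool_pos: [0.5852, 0.2945, 0.1698]
tool_rot: [-3.114, -0.012, -1.561]
contact_force: [0.8, -0.0, -0.5]
opening: 0.0911
[282 167  22  22 374] [292.7 177.2] [ 0.5716 -0.2101  0.028 ] [ 0.5691 -0.2063  0.056 ]
[240 217  23  22 410] [251.1 227.6] [ 0.4457 -0.1086  0.028 ] [ 0.4472 -0.1079  0.056 ]
[274 220  19  19 272] [282.7 229.6] [ 0.4417 -0.1865  0.028 ] [ 0.4433 -0.1835  0.056 ]
```

View pics/s13.png

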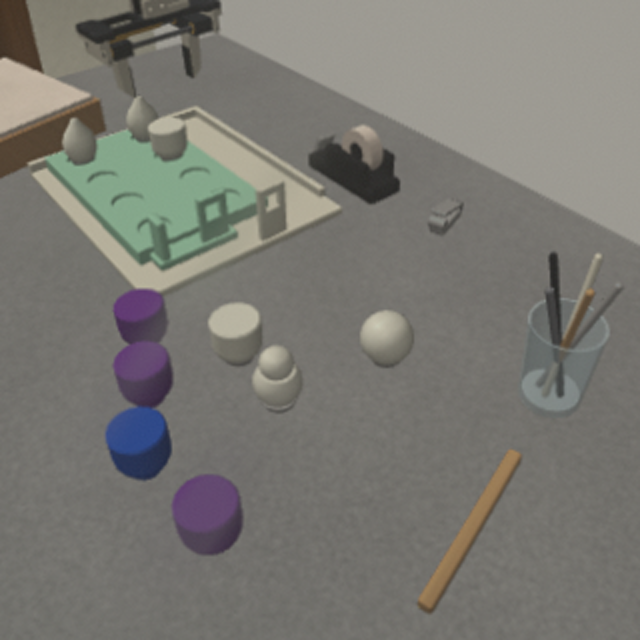

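```bash
python3 -m creep '[1,-0.0115,-0.034,0,-0.045,1,-0.0115,-0.034,0,-0.045,1,-0.0115,-0.034,0,-0.045,1,-0.0115,-0.034,0,-0.045,1,-0.0115,-0.034,0,-0.045,1,-0.0115,-0.034,0,-0.045,1,-0.0115,-0.034,0,-0.045,1,-0.0115,-0.034,0,-0.045,1,-0.0115,-0.034,0,-0.045,1,-0.0115,-0.034,0,-0.045,1,-0.0115,-0.034,0,-0.045,1,0,0,0,0]'
```

```text
time: 35.22
tool_pos: [0.4435, -0.0906, 0.154]
tool_rot: [3.138, -0.022, -2.071]
contact_force: [0.3, 0.3, -0.3]
opening: 0.0919
```

```bash
python3 -m creep '[1,0.0037,-0.0173,-0.01,0,1,0,0,-0.025,0,1,0,0,-0.025,0,1,0,0,-0.015,0,1,0,0,0,0]'
```

```text
time: 35.85
tool_pos: [0.4481, -0.1083, 0.073]
tool_rot: [3.135, -0.022, -2.065]
contact_force: [0.3, -0.2, -0.9]
opening: 0.0913
```

```bash
python3 - <<'E'
from h import *
s=st()
print('dx',np.array([.4472,-.1079])-s['tool_pos'][:2], s['tool_pos'][2]-.037, s['qpos'].round(2))
c=read_camera('side'); cv2.imwrite('pics/s14.png',cv2.resize(c['image'][180:290,180:290,::-1],None,fx=5,fy=5,interpolation=cv2.INTER_CUBIC))
E
```

```text
t 35.85 p [ 0.4481 -0.1083  0.073 ] r [ 3.135 -0.022 -2.065] F [ 0.3 -0.2 -0.9] op 0.0913
dx [-0.00091208  0.00037222] 0.03603094510008418 [-0.39  0.47  1.91 -0.03  0.77 -3.02]
```

View pics/s14.png

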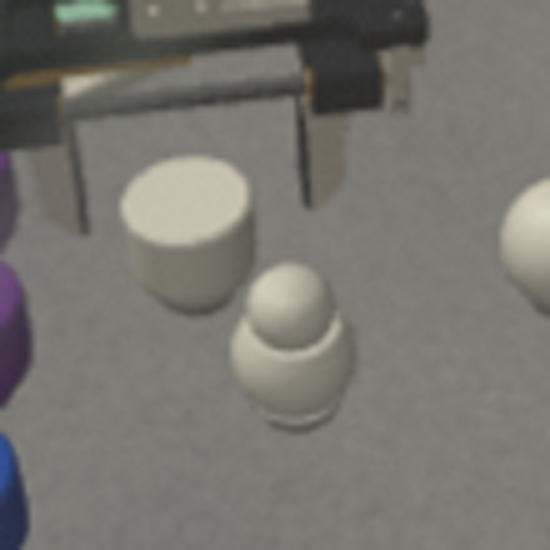

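```bash
python3 -m creep '[1,-0.001,0,-0.015,0,1,0,0,-0.012,0,1,0,0,-0.007,0,1,0,0,0,0]'; python3 -m creep '[0.3,0,0,0,0,0.3,0,0,0,0,0.3,0,0,0,0,0.3,0,0,0,0,0.3,0,0,0,0]' 20
```

```text
time: 36.4
tool_pos: [0.4494, -0.1088, 0.0398]
tool_rot: [3.14, -0.021, -2.064]
contact_force: [0.3, -0.0, -0.2]
opening: 0.0917
time: 37.02
tool_pos: [0.45, -0.109, 0.0409]
tool_rot: [-3.141, -0.021, -2.064]
contact_force: [0.1, 0.2, -0.6]
opening: 0.055
```

```bash
python3 -m creep '[0.3,0,0,0.02,0,0.3,0,0,0.03,0,0.3,0,0,0.04,0,0.3,0,0,0.04,0,0.3,0,0,0,0]';python3 -m creep '[0.3,0.002,0.035,0.001,0.045,0.3,0.002,0.035,0.001,0.045,0.3,0.002,0.035,0.001,0.045,0.3,0.002,0.035,0.001,0.045,0.3,0.002,0.035,0.001,0.045,0.3,0.002,0.035,0.001,0.045,0.3,0.002,0.035,0.001,0.045,0.3,0.002,0.035,0.001,0.045,0.3,0.002,0.035,0.001,0.045,0.3,0.002,0.035,0.001,0.045,0.3,0.002,0.035,0.001,0.03,0.3,0,0,0,0]';python3 -m creep '[0.3,0,0,0,0]'
```

```text
time: 37.65
tool_pos: [0.449, -0.1086, 0.1738]
tool_rot: [3.14, -0.021, -2.064]
contact_force: [-0.4, -0.2, -1.0]
opening: 0.0549
time: 39.15
tool_pos: [0.4632, 0.2872, 0.1687]
tool_rot: [3.117, -0.029, -1.57]
contact_force: [0.8, -0.8, -0.8]
opening: 0.0551
time: 39.28
tool_pos: [0.4625, 0.2866, 0.1674]
tool_rot: [3.115, -0.03, -1.57]
contact_force: [-0.7, -0.1, -1.1]
opening: 0.0553
```

```bash
python3 -m creep '[0.3,0.011,0.0062,-0.015,0,0.3,0,0,-0.025,0,0.3,0,0,-0.025,0,0.3,0,0,-0.014,0,0.3,0,0,0,0]'
```

```text
time: 39.9
tool_pos: [0.4736, 0.2876, 0.0848]
tool_rot: [3.112, -0.032, -1.576]
contact_force: [0.7, 0.4, -0.9]
opening: 0.055
```

```bash
python3 -m creep '[0.3,0,0.0055,-0.003,0,0.3,0,0,0,0]'; python3 -m creep '[0.3,0,0,-0.004,0,0.3,0,0,0,0]'
```

```text
time: 40.15
tool_pos: [0.4745, 0.2934, 0.0831]
tool_rot: [3.115, -0.031, -1.577]
contact_force: [0.6, -0.2, -0.8]
opening: 0.0553
time: 40.4
tool_pos: [0.4749, 0.2939, 0.0798]
tool_rot: [3.116, -0.031, -1.577]
contact_force: [-0.2, -0.3, -1.0]
opening: 0.0551
```

```bash
python3 -m creep '[0.3,-0.001,-0.0007,-0.006,0,0.3,0,0,0,0]'; python3 -m creep '[0.3,0,0,-0.003,0,0.3,0,0,0,0]'; python3 -m creep '[0.3,0,0,-0.0015,0,0.3,0,0,0,0]'
```

```text
time: 40.65
tool_pos: [0.4738, 0.2931, 0.0735]
tool_rot: [3.116, -0.031, -1.577]
contact_force: [-0.8, -0.8, -0.8]
opening: 0.055
time: 40.9
tool_pos: [0.4737, 0.2931, 0.0703]
tool_rot: [3.116, -0.031, -1.577]
contact_force: [0.1, 0.3, -1.0]
opening: 0.0546
time: 41.15
tool_pos: [0.474, 0.2932, 0.0691]
tool_rot: [3.117, -0.03, -1.577]
contact_force: [-0.1, -0.4, 0.4]
opening: 0.055
```

```bash
python3 -m creep '[0.68,0,0,0,0,0.68,0,0,0,0,0.8,0,0,0,0,0.8,0,0,0,0]'; python3 -m creep '[0.8,0,0,0.015,0,0.8,0,0,0.02,0,0.8,0,0,0.025,0,1,0,0,0.035,0,1,0,0,0,0]'; python3 - <<'E'
from h import *
c=read_camera('side'); cv2.imwrite('pics/s15.png',cv2.resize(c['image'][60:380,100:420,::-1],None,fx=2,fy=2,interpolation=cv2.INTER_CUBIC))
t=read_camera('top')
for s,ct,e in blobs(t):
    if s[0]>200 and s[1]<350:print(s,ct.round(1),plane(t,ct,.028).round(4),plane(t,ct,.056).round(4))
E
```

```text
time: 41.65
tool_pos: [0.4742, 0.2933, 0.0692]
tool_rot: [3.118, -0.03, -1.577]
contact_force: [0.2, -0.1, 0.4]
opening: 0.0726
time: 42.28
tool_pos: [0.4745, 0.2934, 0.1712]
tool_rot: [3.12, -0.029, -1.577]
contact_force: [-0.0, 0.2, 0.1]
opening: 0.0888
[282 167  22  22 379] [292.7 177.1] [ 0.5717 -0.2102  0.028 ] [ 0.5692 -0.2064  0.056 ]
[274 220  19  19 279] [283.  229.4] [ 0.4423 -0.1872  0.028 ] [ 0.4439 -0.1841  0.056 ]
```

View pics/s15.png

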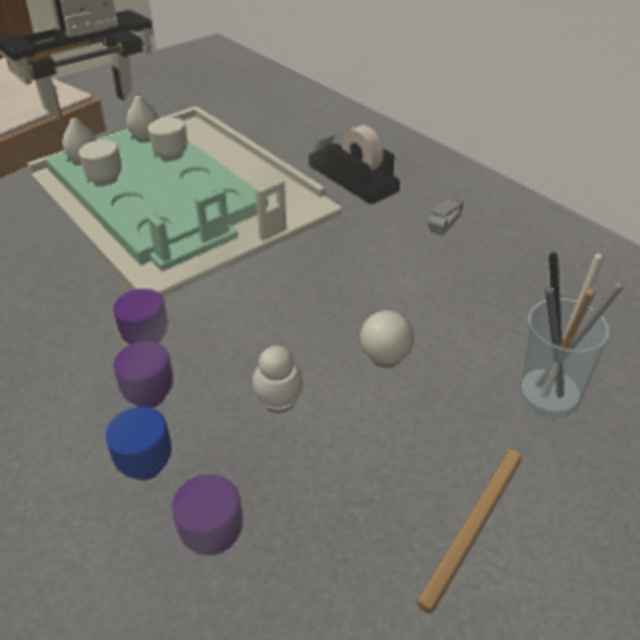

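```bash
python3 -m creep '[1,0.008,-0.043,0,-0.062,1,0.008,-0.043,0,-0.062,1,0.008,-0.043,0,-0.062,1,0.008,-0.043,0,-0.062,1,0.008,-0.043,0,-0.062,1,0.008,-0.043,0,-0.062,1,0.008,-0.043,0,-0.062,1,0.008,-0.043,0,-0.062,1,0.008,-0.043,0,-0.062,1,0.008,-0.043,0,-0.062,1,0.008,-0.043,0,-0.062,1,0,0,0,0]';python3 -m creep '[1,0,0,0,0]'
```

```text
time: 43.88
tool_pos: [0.5542, -0.1946, 0.1557]
tool_rot: [3.092, -0.038, -2.279]
contact_force: [-0.2, 0.7, -0.1]
opening: 0.092
time: 44.0
tool_pos: [0.5535, -0.1939, 0.1547]
tool_rot: [3.089, -0.038, -2.278]
contact_force: [0.5, -0.2, -0.1]
opening: 0.0916
```

```bash
python3 -m creep '[1,0.018,-0.0163,-0.01,0,1,0,0,-0.025,0,1,0,0,-0.025,0,1,0,0,-0.015,0,1,0,0,0,0]'
```

```text
time: 44.62
tool_pos: [0.5712, -0.2037, 0.077]
tool_rot: [3.085, -0.038, -2.269]
contact_force: [-1.1, -0.6, -0.1]
opening: 0.0917
```

```bash
python3 -m creep '[1,0,-0.0063,-0.015,0,1,0,0,-0.012,0,1,0,0,-0.007,0,1,0,0,0,0]'
```

```text
time: 45.12
tool_pos: [0.572, -0.2104, 0.0424]
tool_rot: [3.088, -0.038, -2.269]
contact_force: [-0.4, 0.7, 1.4]
opening: 0.0914
```

```bash
python3 -m creep '[1,0,0,-0.0055,0,1,0,0,0,0]'; python3 -m creep '[0.3,0,0,0,0,0.3,0,0,0,0,0.3,0,0,0,0,0.3,0,0,0,0,0.3,0,0,0,0]' 20; python3 -m creep '[0.3,0,0,0.02,0,0.3,0,0,0.03,0,0.3,0,0,0.04,0,0.3,0,0,0.04,0,0.3,0,0,0,0]'
```

```text
time: 45.38
tool_pos: [0.5722, -0.2106, 0.037]
tool_rot: [3.088, -0.038, -2.269]
contact_force: [-0.4, 1.0, 0.4]
opening: 0.0919
time: 46.0
tool_pos: [0.5725, -0.2106, 0.0378]
tool_rot: [3.089, -0.037, -2.269]
contact_force: [-0.3, -0.3, 0.7]
opening: 0.0559
time: 46.62
tool_pos: [0.5714, -0.2101, 0.17]
tool_rot: [3.087, -0.038, -2.269]
contact_force: [0.7, -0.2, -2.0]
opening: 0.0566
```

```bash
python3 -m creep '[0.3,0.001,0.037,0.001,0.062,0.3,0.001,0.037,0.001,0.062,0.3,0.001,0.037,0.001,0.062,0.3,0.001,0.037,0.001,0.062,0.3,0.001,0.037,0.001,0.062,0.3,0.001,0.037,0.001,0.062,0.3,0.001,0.037,0.001,0.062,0.3,0.001,0.037,0.001,0.062,0.3,0.001,0.037,0.001,0.062,0.3,0.001,0.037,0.001,0.062,0.3,0.001,0.037,0.001,0.062,0.3,0,0,0,0]';python3 -m creep '[0.3,0,0,0,0]'
```

```text
time: 48.12
tool_pos: [0.5744, 0.2092, 0.1649]
tool_rot: [3.064, -0.043, -1.566]
contact_force: [-0.1, -0.7, -1.0]
opening: 0.0564
time: 48.25
tool_pos: [0.5739, 0.2087, 0.1637]
tool_rot: [3.062, -0.044, -1.566]
contact_force: [-0.4, -0.3, -0.6]
opening: 0.0563
```

```bash
python3 -m creep '[0.3,0.0105,0.0055,-0.015,0,0.3,0,0,-0.025,0,0.3,0,0,-0.025,0,0.3,0,0,-0.013,0,0.3,0,0,0,0]'
```

```text
time: 48.88
tool_pos: [0.5866, 0.2102, 0.0791]
tool_rot: [3.06, -0.045, -1.573]
contact_force: [0.2, 0.3, -0.5]
opening: 0.0567
```

```bash
python3 -m creep '[0.3,-0.0025,0.004,0,0,0.3,0,0,0,0]'; python3 -m creep '[0.3,0,0,-0.004,0,0.3,0,0,0,0]'
```

```text
time: 49.12
tool_pos: [0.5849, 0.2144, 0.0804]
tool_rot: [3.062, -0.044, -1.574]
contact_force: [-0.0, 0.3, -0.8]
opening: 0.0564
time: 49.38
tool_pos: [0.5855, 0.2148, 0.0774]
tool_rot: [3.065, -0.044, -1.574]
contact_force: [0.4, 0.2, -0.2]
opening: 0.0568
```

```bash
python3 -m creep '[0.3,-0.001,-0.0007,-0.005,0,0.3,0,0,0,0]'; python3 -m creep '[0.3,0,0,-0.003,0,0.3,0,0,0,0]'; python3 -m creep '[0.3,0,0,-0.002,0,0.3,0,0,0,0]'
```

```text
time: 49.62
tool_pos: [0.5844, 0.2141, 0.0723]
tool_rot: [3.065, -0.044, -1.574]
contact_force: [0.0, 0.3, -0.8]
opening: 0.0566
time: 49.88
tool_pos: [0.5844, 0.214, 0.069]
tool_rot: [3.065, -0.044, -1.574]
contact_force: [-0.2, -0.1, -1.1]
opening: 0.0565
time: 50.12
tool_pos: [0.5845, 0.2141, 0.0669]
tool_rot: [3.065, -0.044, -1.574]
contact_force: [-0.5, 0.3, -1.4]
opening: 0.0566
```

```bash
python3 -m creep '[0.3,0,0,-0.0012,0,0.3,0,0,0,0]'; python3 -m creep '[0.68,0,0,0,0,0.68,0,0,0,0,0.82,0,0,0,0,0.82,0,0,0,0]'; python3 -m creep '[0.82,0,0,0.015,0,0.82,0,0,0.02,0,0.82,0,0,0.025,0,1,0,0,0.035,0,1,0,0,0,0]'; python3 - <<'E'
from h import *
c=read_camera('side'); cv2.imwrite('pics/s16.png',cv2.resize(c['image'][60:380,100:420,::-1],None,fx=2,fy=2,interpolation=cv2.INTER_CUBIC))
t=read_camera('top')
for s,ct,e in blobs(t):
    if s[0]>200 and s[1]<350:print(s,ct.round(1),plane(t,ct,.028).round(4),plane(t,ct,.056).round(4))
E
```

```text
time: 50.38
tool_pos: [0.5845, 0.2144, 0.0661]
tool_rot: [3.065, -0.043, -1.574]
contact_force: [0.0, -0.0, -0.3]
opening: 0.0564
time: 50.88
tool_pos: [0.5848, 0.2141, 0.0662]
tool_rot: [3.066, -0.043, -1.574]
contact_force: [0.3, -0.2, 0.4]
opening: 0.0744
time: 51.5
tool_pos: [0.5853, 0.2142, 0.1684]
tool_rot: [3.069, -0.043, -1.574]
contact_force: [-0.3, -0.6, -0.6]
opening: 0.0895
[274 220  19  19 274] [282.8 229.6] [ 0.4418 -0.1866  0.028 ] [ 0.4434 -0.1836  0.056 ]
```

View pics/s16.png

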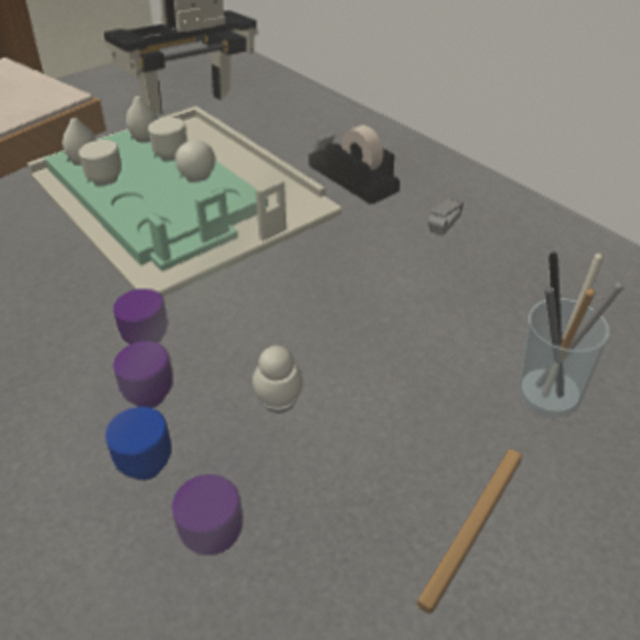

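```bash
python3 -m creep '[1,-0.008,-0.023,0,-0.18,1,-0.008,-0.023,0,-0.18,1,-0.008,-0.023,0,-0.18,1,-0.008,-0.023,0,-0.18,1,-0.008,-0.023,0,-0.18,1,-0.008,-0.023,0,-0.18,1,-0.008,-0.023,0,-0.18,1,-0.008,-0.023,0,-0.18,1,-0.008,-0.023,0,-0.18,1,-0.008,-0.023,0,-0.18,1,-0.008,-0.023,0,-0.18,1,-0.008,-0.023,0,-0.18]'
```

```text
time: 53.1
tool_pos: [0.4761, -0.0686, 0.1525]
tool_rot: [3.054, -0.066, 2.482]
contact_force: [0.1, -0.4, 0.5]
opening: 0.0916
```

```bash
python3 -m creep '[1,-0.006,-0.023,0.002,-0.18,1,-0.006,-0.023,0.002,-0.18,1,-0.006,-0.023,0.002,-0.18,1,-0.006,-0.023,0.002,-0.18,1,-0.006,-0.023,0.002,-0.18,1,0,0,0,0,1,0,0,0,0]'
```

```text
time: 53.98
tool_pos: [0.4401, -0.1859, 0.1569]
tool_rot: [3.064, -0.077, 1.55]
contact_force: [-0.6, -0.0, 0.6]
opening: 0.0916
```

```bash
python3 -m creep '[1,0,0,0.02,-0.155,1,0,0,0.02,-0.155,1,0,0,0.02,-0.155,1,0,0,0,-0.155,1,0,0,0,-0.155,1,0,0,0,0,1,0,0,0,0]'; python3 -m creep '[1,0,0.04,0,0,1,0,0.04,0,0,1,0,0.04,0,0,1,0,0.04,0,0,1,0,-0.04,0,0,1,0,-0.04,0,0,1,0,-0.04,0,0,1,0,-0.04,0,0,1,0,0,0,0,1,0,0,0,0]'; cat >> h.py <<'E'
from scipy.spatial.transform import Rotation as Ro
def tilt():
    s=telemetry.observe(); R=Ro.from_euler('xyz',s['tool_rot']).as_matrix(); print('toolz',R[:,2].round(4),'jaw',R[:,1].round(3),'q',s['qpos'].round(3),'eff',s['joint_efforts'].round(1)); return R
E
python3 -c "
from h import *
tilt()"
```

```text
time: 54.85
tool_pos: [0.4402, -0.1792, 0.2162]
tool_rot: [3.07, -0.08, 0.776]
contact_force: [0.2, 0.8, 0.6]
opening: 0.0917
time: 56.1
tool_pos: [0.4404, -0.1729, 0.2143]
tool_rot: [3.074, -0.08, 0.817]
contact_force: [0.2, -0.5, -0.4]
opening: 0.0918
toolz [ 0.1033  0.0119 -0.9946] jaw [ 0.724 -0.686  0.067] q [-0.578  0.238  1.789  0.077  1.036  0.141] eff [ -0.6 -35.7 -23.1   0.3  -0.4  -0. ]
```

```bash
python3 -m creep '[1,0.04,0.006,0,0,1,0.04,0.006,0,0,1,0.04,0.006,0,0,1,0.04,0,0,0,1,0,0,0,0]';  python3 -c "
from h import *
tilt()"; python3 -m creep '[1,0,0,-0.05,0,1,0,0,-0.05,0,1,0,0,-0.045,0,1,0,0,0,0,1,0,0,0,0]';  python3 -c "
from h import *
tilt()"
```

```text
time: 56.72
tool_pos: [0.6042, -0.1469, 0.2138]
tool_rot: [3.077, -0.079, 0.829]
contact_force: [-0.3, 0.1, -0.4]
opening: 0.0919
toolz [ 0.101   0.0147 -0.9948] jaw [ 0.732 -0.678  0.064] q [-0.386  0.5    1.386  0.056  1.168  0.339] eff [  0.1 -50.7 -26.2   0.4  -0.6   0.2]
time: 57.35
tool_pos: [0.6016, -0.1419, 0.0686]
tool_rot: [3.076, -0.08, 0.837]
contact_force: [0.2, 0.1, 0.2]
opening: 0.0918
toolz [ 0.1019  0.0151 -0.9947] jaw [ 0.738 -0.672  0.065] q [-0.38   0.655  1.555  0.07   0.843  0.311] eff [  0.  -51.9 -18.8   0.3  -0.3   0. ]
```

```bash
python3 -m creep '[1,0,0,0.05,0,1,0,0,0.05,0,1,0,0,0,0]'; python3 -c "
from h import *
tilt()";python3 -m creep '[1,0,0.035,0,0,1,0,0.035,0,0,1,0,0.035,0,0,1,0,0.035,0,0,1,0,0.035,0,0,1,0,0.035,0,0,1,0,0.035,0,0,1,0,0.035,0,0,1,0,0,0,0]';  python3 -c "
from h import *
tilt()"
```

```text
time: 57.72
tool_pos: [0.6027, -0.1419, 0.1787]
tool_rot: [3.067, -0.083, 0.839]
contact_force: [-0.2, -0.2, -0.0]
opening: 0.0917
toolz [ 0.1102  0.0119 -0.9938] jaw [ 0.738 -0.671  0.074] q [-0.38   0.522  1.451  0.059  1.071  0.329] eff [  0.1 -52.1 -24.2   0.3  -0.    0. ]
time: 58.85
tool_pos: [0.6012, 0.1465, 0.1899]
tool_rot: [3.054, -0.091, 0.841]
contact_force: [0.4, -1.1, 0.1]
opening: 0.0918
toolz [ 0.1256  0.0096 -0.992 ] jaw [ 0.737 -0.67   0.087] q [ 0.118  0.501  1.456 -0.006  1.058  0.854] eff [  1.3 -50.5 -24.2   0.3  -0.6   0.3]
```

```bash
P='from h import *
s=telemetry.observe(); R=Ro.from_euler("xyz",s["tool_rot"]).as_matrix(); print(s["tool_pos"].round(4),R[:2,2].round(4),s["qpos"].round(4)[1:5],s["qvel"].round(3)[[0,1,2,4]])'
python3 -c "$P"
python3 -m creep '[1,0,-0.035,0,0]'>/dev/null; python3 -c "$P"
python3 -m creep '[1,0,-0.035,0,0]'>/dev/null; python3 -c "$P"
python3 -m creep '[1,0,-0.035,0,0]'>/dev/null; python3 -c "$P"
python3 -m creep '[1,0,-0.035,0,0]'>/dev/null; python3 -c "$P"
python3 -m creep '[1,0,-0.035,0,0]'>/dev/null; python3 -c "$P"
python3 -m creep '[1,0,-0.035,0,0]'>/dev/null; python3 -c "$P"
python3 -m creep '[1,0,0,0,0]'>/dev/null; python3 -c "$P"
python3 -m creep '[1,0,0,0,0]'>/dev/null; python3 -c "$P"
```

```text
[0.6012 0.1465 0.1899] [0.1256 0.0096] [ 0.5013  1.4561 -0.006   1.058 ] [-0.029 -0.014  0.007  0.003]
[0.6009 0.1127 0.1905] [0.1265 0.0102] [0.4868 1.4792 0.0032 1.0483] [-0.509 -0.121  0.191 -0.074]
[0.6006 0.0766 0.1912] [0.1274 0.0099] [0.4754 1.4968 0.0121 1.0417] [-0.496 -0.088  0.135 -0.054]
[0.6003 0.0399 0.1918] [0.1282 0.0094] [0.4677 1.508  0.0213 1.0385] [-0.523 -0.061  0.086 -0.025]
[0.6    0.0028 0.1925] [0.129  0.0089] [0.4639 1.5123 0.0305 1.0386] [-0.526 -0.028  0.032  0.002]
[ 0.5996 -0.0343  0.1933] [0.1298 0.0083] [0.4642 1.5098 0.0395 1.0421] [-0.527  0.004 -0.025  0.027]
[ 0.5991 -0.0715  0.1939] [0.1305 0.0077] [0.4686 1.5004 0.0481 1.0488] [-0.517  0.035 -0.08   0.053]
[ 0.5987 -0.0748  0.1945] [0.1313 0.0062] [0.4676 1.5003 0.0476 1.0489] [ 0.021 -0.015  0.012  0.005]
[ 0.5984 -0.0751  0.1949] [0.1316 0.0062] [0.4667 1.5009 0.0477 1.0491] [-0.02  -0.006  0.002 -0.   ]
```

```bash
P='from h import *
s=telemetry.observe(); R=Ro.from_euler("xyz",s["tool_rot"]).as_matrix(); print(s["tool_pos"].round(4),R[:2,2].round(4),s["qpos"].round(4)[1:5],s["qvel"].round(3)[[0,1,2,4]])'
python3 -m creep '[1,0,0,-0.05,0,1,0,0,-0.05,0,1,0,0,-0.03,0,1,0,0,0,0,1,0,0,0,0,1,0,0,0,0,1,0,0,0,0]'>/dev/null; python3 -c "$P"
python3 -m creep '[1,0,0,0,0,1,0,0,0,0,1,0,0,0,0,1,0,0,0,0]'>/dev/null; python3 -c "$P"
python3 -m creep '[1,0,0,0.05,0,1,0,0,0.05,0,1,0,0,0.05,0,1,0,0,0,0]'>/dev/null; python3 -c "$P"
python3 -m creep '[1,0,0,0,0,1,0,0,0,0,1,0,0,0,0,1,0,0,0,0]'>/dev/null; python3 -c "$P"
python3 -m creep '[1,0,0,0,0,1,0,0,0,0,1,0,0,0,0,1,0,0,0,0]'>/dev/null; python3 -c "$P"
```

```text
[ 0.601  -0.0714  0.0685] [0.1426 0.0043] [0.6203 1.6356 0.061  0.7496] [ 0.001 -0.012 -0.007  0.006]
[ 0.6017 -0.0717  0.07  ] [0.1449 0.0037] [0.6183 1.6348 0.0609 0.7501] [-0.    -0.    -0.     0.001]
[ 0.6004 -0.0716  0.2231] [0.1421 0.0043] [0.4381 1.4658 0.0465 1.1016] [-0.004  0.045  0.077 -0.004]
[ 0.5987 -0.0712  0.219 ] [0.1353 0.0061] [0.442  1.4706 0.0464 1.1   ] [ 0.     0.009  0.005 -0.001]
[ 0.5985 -0.0711  0.2182] [0.134  0.0064] [0.4431 1.471  0.0465 1.0998] [ 0.001 -0.003 -0.002  0.002]
```

```bash
cat > p.py <<'E'
from h import *
import sys
for i in range(int(sys.argv[1]) if len(sys.argv)>1 else 0): read_camera('top')
s=telemetry.observe(); R=Ro.from_euler("xyz",s["tool_rot"]).as_matrix(); print(round(s['time'],2),s["tool_pos"].round(4),'z',R[:2,2].round(4),'jaw',R[:2,1].round(3),s["qpos"].round(3),s["qvel"].round(3)[[1,2,4]])
E
python3 -m creep '[1,0,0,-0.05,0,1,0,0,-0.05,0,1,0,0,-0.035,0]'>/dev/null; python3 p.py; python3 p.py 10
python3 -m creep '[1,0,0,0.05,0,1,0,0,0.05,0,1,0,0,0.05,0,1,0,0,0.05,0,1,0,0,0.05,0,1,0,0,0.05,0]'>/dev/null; python3 p.py
python3 -m creep '[1,0,0,0,0,1,0,0,0,0,1,0,0,0,0,1,0,0,0,0]'>/dev/null; python3 p.py
```

```text
63.1 [ 0.6011 -0.0718  0.0844] z [0.1445 0.0036] jaw [ 0.738 -0.667] [-0.266  0.597  1.625  0.059  0.781  0.425] [ 0.371  0.244 -0.645]
63.6 [ 0.6023 -0.0721  0.0876] z [0.1478 0.0027] jaw [ 0.737 -0.667] [-0.266  0.593  1.622  0.059  0.785  0.425] [ 0.007  0.008 -0.004]
64.35 [ 0.5985 -0.0712  0.3969] z [0.1448 0.0033] jaw [ 0.738 -0.667] [-0.266  0.349  1.13   0.041  1.523  0.465] [-0.093 -0.968  1.048]
64.85 [ 0.5983 -0.0711  0.4003] z [0.1507 0.0017] jaw [ 0.737 -0.667] [-0.266  0.345  1.128  0.041  1.523  0.465] [ 0.002  0.01  -0.003]
```

```bash
python3 -m creep '[1,-0.0155,-0.0115,-0.022,0.074,1,-0.0155,-0.0115,-0.022,0.074,1,-0.0155,-0.0115,-0.022,0.074,1,-0.0155,-0.0115,-0.022,0.074,1,-0.0155,-0.0115,-0.022,0.074,1,-0.0155,-0.0115,-0.022,0.074,1,-0.0155,-0.0115,-0.022,0.074,1,-0.0155,-0.0115,-0.022,0.074,1,-0.0155,-0.0115,-0.022,0.074,1,-0.0155,-0.0115,-0.022,0.074,1,0,0,0,0]'; python3 p.py; python3 - <<'E'
from h import *
c=read_camera('side'); cv2.imwrite('pics/s17.png',cv2.resize(c['image'][60:380,100:420,::-1],None,fx=2,fy=2,interpolation=cv2.INTER_CUBIC))
E
```

```text
time: 66.22
tool_pos: [0.4346, -0.1866, 0.1652]
tool_rot: [3.044, -0.108, 1.609]
contact_force: [0.3, -0.8, -0.2]
opening: 0.0918
66.22 [ 0.4346 -0.1866  0.1652] z [0.0937 0.111 ] jaw [0.995 0.028] [-0.66   0.33   1.821  0.174  0.992 -0.788] [-0.016 -0.033  0.002]
```

View pics/s17.png

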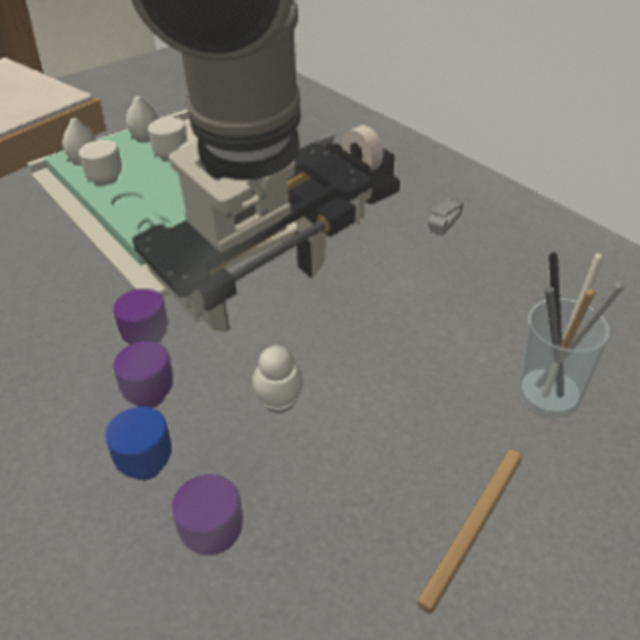

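```bash
python3 -m creep '[1,0.007,-0.001,-0.015,0,1,0,0,-0.025,0,1,0,0,-0.025,0,1,0,0,-0.015,0,1,0,0,0,0]'
```

```text
time: 66.9
tool_pos: [0.4483, -0.1868, 0.0843]
tool_rot: [3.036, -0.103, 1.608]
contact_force: [0.0, -1.3, 0.2]
opening: 0.0917
```

```bash
python3 -m creep '[1,-0.007,-0.001,-0.015,0,1,0,0,-0.015,0,1,0,0,-0.01,0,1,0,0,0,0]'
```

```text
time: 67.4
tool_pos: [0.4448, -0.188, 0.0453]
tool_rot: [3.031, -0.099, 1.61]
contact_force: [0.1, -0.5, -0.2]
opening: 0.0918
```

```bash
python3 - <<'E'
from h import *
st()
c=read_camera('side'); cv2.imwrite('pics/s18.png',cv2.resize(c['image'][200:300,190:300,::-1],None,fx=6,fy=6,interpolation=cv2.INTER_CUBIC))
E
```

```text
t 67.4 p [ 0.4448 -0.188   0.0453] r [ 3.031 -0.099  1.61 ] F [ 0.1 -0.5 -0.2] op 0.0918
```

View pics/s18.png

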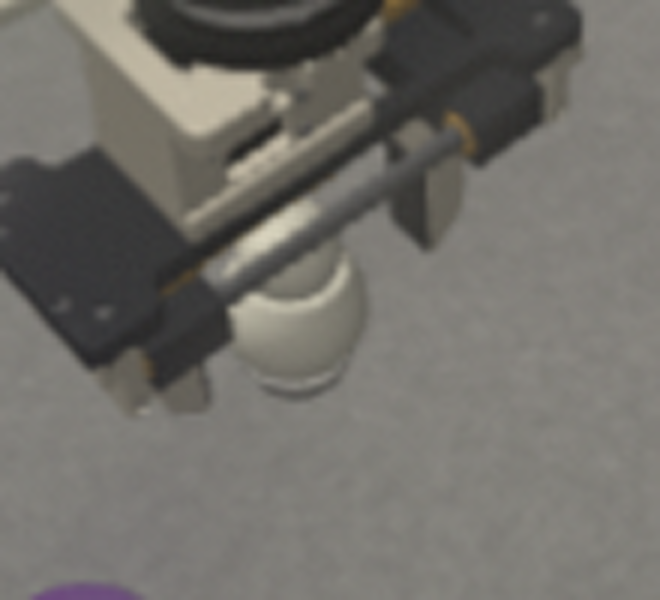

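```bash
python3 -m creep '[1,-0.003,0.0005,-0.005,0,1,0,0,0,0]'; python3 -m creep '[0.3,0,0,0,0,0.3,0,0,0,0,0.3,0,0,0,0,0.3,0,0,0,0,0.3,0,0,0,0]' 20; python3 p.py
```

```text
time: 67.7
tool_pos: [0.4424, -0.188, 0.0413]
tool_rot: [3.028, -0.097, 1.61]
contact_force: [-0.6, -0.4, -0.2]
opening: 0.0918
time: 68.32
tool_pos: [0.4427, -0.1883, 0.0418]
tool_rot: [3.028, -0.097, 1.61]
contact_force: [-0.2, -0.1, -1.2]
opening: 0.0493
68.33 [ 0.4427 -0.1883  0.0418] z [0.1098 0.1002] jaw [0.993 0.028] [-0.653  0.537  1.934  0.242  0.658 -0.877] [ 0.    -0.    -0.001]
```

```bash
python3 -m creep '[0.3,0,0,0.02,0,0.3,0,0,0.03,0,0.3,0,0,0.04,0,0.3,0,0,0.04,0,0.3,0,0,0,0]';python3 -m creep '[0.3,0.0125,0.029,0,0,0.3,0.0125,0.029,0,0,0.3,0.0125,0.029,0,0,0.3,0.0125,0.029,0,0,0.3,0.0125,0.029,0,0,0.3,0.0125,0.029,0,0,0.3,0.0125,0.029,0,0,0.3,0.0125,0.029,0,0,0.3,0.0125,0.029,0,0,0.3,0.0125,0.029,0,0,0.3,0.0125,0.02,0,0,0.3,0,0,0,0]'; python3 p.py 8
```

```text
time: 68.95
tool_pos: [0.4415, -0.1875, 0.1745]
tool_rot: [3.031, -0.098, 1.609]
contact_force: [0.0, -0.6, -1.1]
opening: 0.0492
time: 70.45
tool_pos: [0.5739, 0.1338, 0.1566]
tool_rot: [3.057, -0.103, 1.605]
contact_force: [0.2, -0.5, -1.0]
opening: 0.0492
70.85 [0.5743 0.132  0.1586] z [0.0834 0.1053] jaw [0.996 0.023] [ 0.045  0.495  1.564  0.121  0.997 -0.044] [ 0.    -0.002  0.002]
```

```bash
python3 -m creep '[0.3,0.011,0.0017,-0.015,0,0.3,0,0,-0.025,0,0.3,0,0,-0.02,0,0.3,0,0,-0.01,0,0.3,0,0,0,0]'; python3 p.py 6
```

```text
time: 71.47
tool_pos: [0.5875, 0.1328, 0.0841]
tool_rot: [3.054, -0.103, 1.601]
contact_force: [0.6, -0.5, 0.3]
opening: 0.0493
71.78 [0.5882 0.1329 0.0861] z [0.088  0.1052] jaw [0.996 0.021] [ 0.046  0.606  1.599  0.135  0.847 -0.065] [0.    0.002 0.   ]
```

```bash
python3 -m creep '[0.3,-0.003,0.0008,-0.004,0,0.3,0,0,0,0]'; python3 p.py 3;  python3 - <<'E'
from h import *
c=read_camera('side'); v=cv2.resize(c['image'][90:190,160:280,::-1],None,fx=6,fy=6,interpolation=cv2.INTER_CUBIC)
for q in np.linspace(0,6.28,60):
    u=proj(c,[.5844+.022*np.cos(q),.1354+.022*np.sin(q),.034]); cv2.circle(v,(int((u[0]-160)*6+3),int((u[1]-90)*6+3)),1,(0,0,255),-1)
cv2.imwrite('pics/s19.png',v)
E
```

```text
time: 72.03
tool_pos: [0.5852, 0.1338, 0.0826]
tool_rot: [3.049, -0.103, 1.601]
contact_force: [0.3, -1.1, -1.0]
opening: 0.0491
72.17 [0.5857 0.1338 0.0829] z [0.09   0.1053] jaw [0.995 0.021] [ 0.047  0.606  1.61   0.137  0.834 -0.066] [ 0.002 -0.002  0.003]
```

View pics/s19.png

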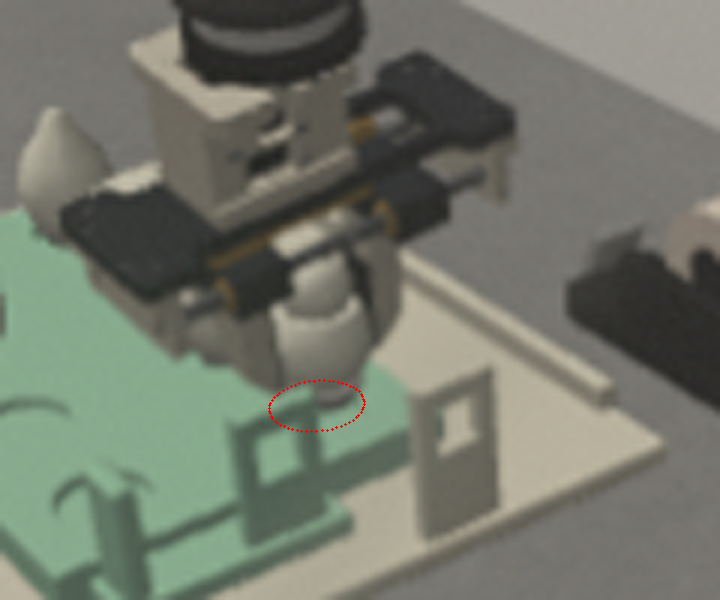

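```bash
python3 - <<'E'
from h import *
c=read_camera('side')
for z in(.028,.041,.0975,.115): 
    u=proj(c,[.5844,.1339,z]); print(z,((u-[160,90])*6+3).round(0))
E
```

```text
0.028 [320. 418.]
0.041 [317. 394.]
0.0975 [306. 286.]
0.115 [302. 251.]
```

```bash
python3 - <<'E'
from h import *
t=read_camera('top'); v=cv2.resize(t['image'][130:230,90:210,::-1],None,fx=6,fy=6,interpolation=cv2.INTER_CUBIC)
for r,z in((.022,.034),(.0255,.067)):
  for q in np.linspace(0,6.28,60):
    u=proj(t,[.5844+r*np.cos(q),.1339+r*np.sin(q),z]); cv2.circle(v,(int((u[0]-90)*6+3),int((u[1]-130)*6+3)),1,(0,0,255),-1)
cv2.imwrite('pics/t19.png',v)
E
```

```text
(no output)
```

View pics/t19.png

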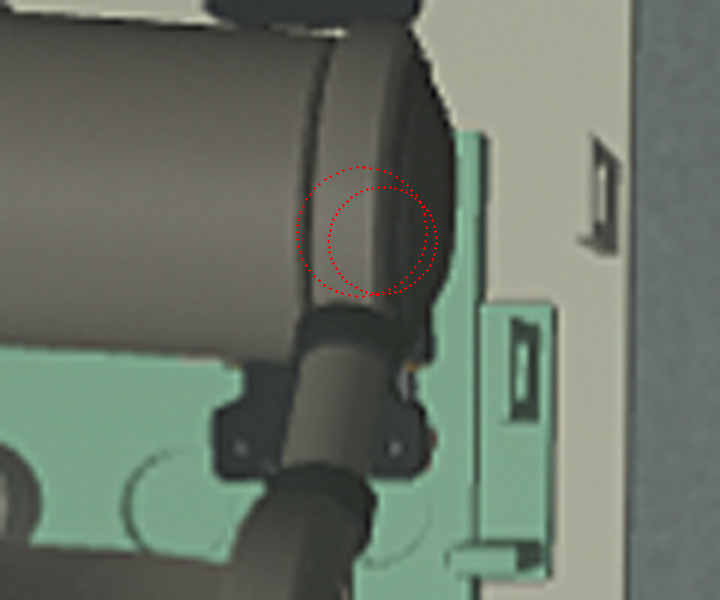

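```bash
python3 -m creep '[0.3,-0.0005,0,-0.005,0,0.3,0,0,-0.002,0,0.3,0,0,0,0]'; python3 -m creep '[0.3,0,0,-0.003,0,0.3,0,0,0,0]'; python3 p.py 1
```

```text
time: 72.7
tool_pos: [0.5851, 0.1337, 0.0751]
tool_rot: [3.049, -0.103, 1.601]
contact_force: [-0.5, 0.4, -0.7]
opening: 0.0494
time: 72.95
tool_pos: [0.5851, 0.1337, 0.0718]
tool_rot: [3.049, -0.103, 1.601]
contact_force: [0.4, -0.0, -1.0]
opening: 0.0491
73.0 [0.5853 0.1337 0.072 ] z [0.0898 0.1052] jaw [0.996 0.021] [ 0.047  0.621  1.62   0.14   0.81  -0.07 ] [-0.004 -0.003  0.   ]
```

Going in freely (below the rim height). Seat and release.

```bash
python3 -m creep '[0.3,0,0,-0.0015,0,0.3,0,0,0,0]'; python3 -m creep '[0.3,0,0,-0.001,0,0.3,0,0,0,0]'; python3 -m creep '[0.65,0,0,0,0,0.65,0,0,0,0,0.78,0,0,0,0,0.78,0,0,0,0]'; python3 -m creep '[0.78,0,0,0.015,0,0.78,0,0,0.02,0,0.78,0,0,0.025,0,0.9,0,0,0.035,0,1,0,0,0,0]'; python3 p.py;  python3 - <<'E'
from h import *
c=read_camera('side'); cv2.imwrite('pics/s20.png',cv2.resize(c['image'][60:300,100:360,::-1],None,fx=3,fy=3,interpolation=cv2.INTER_CUBIC))
E
```

```text
time: 73.25
tool_pos: [0.5852, 0.1338, 0.0705]
tool_rot: [3.049, -0.103, 1.601]
contact_force: [-0.5, 0.8, -1.2]
opening: 0.0494
time: 73.5
tool_pos: [0.5853, 0.134, 0.0702]
tool_rot: [3.048, -0.104, 1.601]
contact_force: [-1.1, 0.7, 0.2]
opening: 0.0493
time: 74.0
tool_pos: [0.5857, 0.1338, 0.0701]
tool_rot: [3.047, -0.103, 1.601]
contact_force: [-0.1, 0.7, 0.1]
opening: 0.0707
time: 74.62
tool_pos: [0.5863, 0.1338, 0.1722]
tool_rot: [3.044, -0.103, 1.601]
contact_force: [0.7, -0.2, 0.3]
opening: 0.0874
74.62 [0.5863 0.1338 0.1722] z [0.0947 0.1055] jaw [0.995 0.02 ] [ 0.047  0.495  1.522  0.118  1.027 -0.035] [ 0.03   0.047 -0.001]
```

View pics/s20.png

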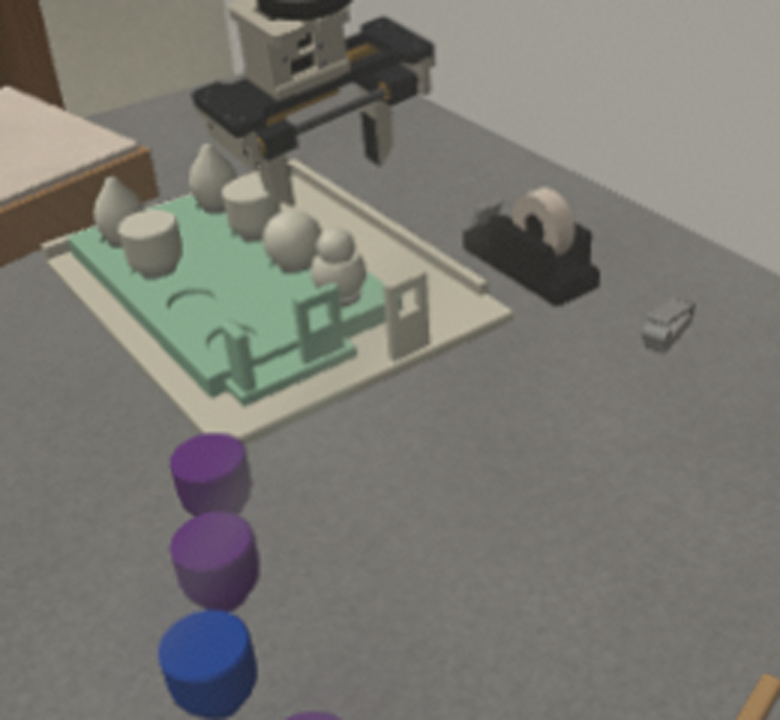

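```bash
python3 - <<'E'
from h import *
t=read_camera('top'); c=read_camera('side')
im=cv2.imread('pics/top0.png'); cv2.imwrite('pics/tf.png',cv2.resize(im[140:240,140:210],None,fx=8,fy=8,interpolation=cv2.INTER_CUBIC))
im=cv2.imread('pics/side0.png'); cv2.imwrite('pics/sf.png',cv2.resize(im[140:210,160:260],None,fx=8,fy=8,interpolation=cv2.INTER_CUBIC))
E
```

```text
(no output)
```

View pics/tf.png

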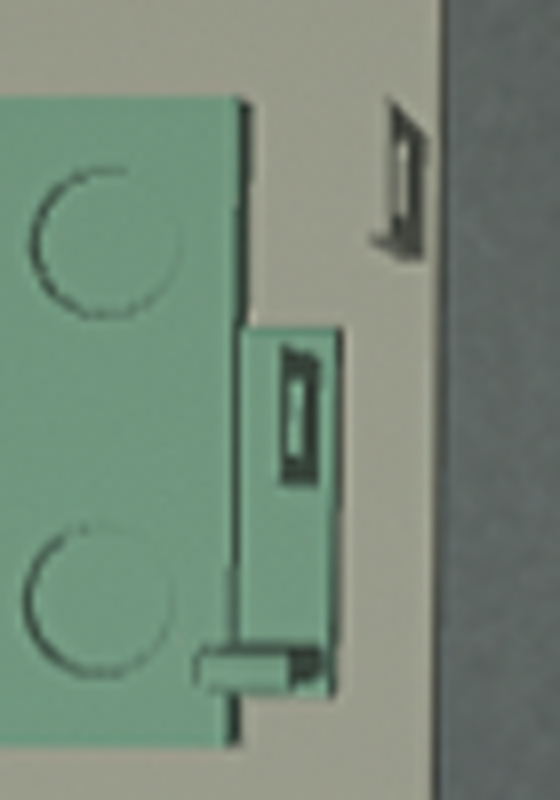

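View pics/sf.png

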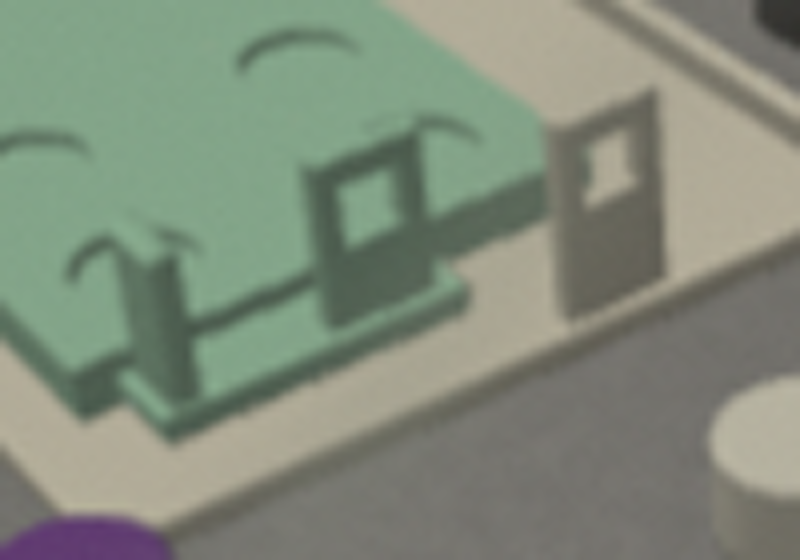

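```bash
python3 - <<'E'
from h import *
t=read_camera('top'); c=read_camera('side')
print('cam',(-np.array(c['R']).T@np.array(c['t'])).round(2))
print('fin top',plane(t,(170.4-.0,223.8),.081))
print('fin side est: corners top');
for u in ((117,235),(150,262),(178,245)): print(plane(c,(160+u[0]/8,140+u[1]/8),.081).round(4))
print('lugF top',plane(t,(188.5,161),.088), [plane(c,(160+u/8,140+v/8),.088).round(4) for u,v in((560,130),(655,92))])
print('lugT top',plane(t,(140+281/8,140+415/8),.088), [plane(c,(160+u/8,140+v/8),.088).round(4) for u,v in((318,172),(418,128))])
# side hole centre: hole front outline guesses
print('hole', [ (proj(c,[.60,.05,.066])) ])
E
```

```text
cam [ 0.18 -0.6   0.55]
fin top [0.4546144  0.07907352 0.081     ]
fin side est: corners top
[0.4471 0.0805 0.081 ]
[0.4481 0.0611 0.081 ]
[0.459  0.0637 0.081 ]
lugF top [0.60012126 0.03963567 0.088     ] [array([0.5786, 0.0342, 0.088 ]), array([0.6148, 0.0337, 0.088 ])]
lugT top [0.52823416 0.06867371 0.088     ] [array([0.5076, 0.0618, 0.088 ]), array([0.5449, 0.0637, 0.088 ])]
hole [array([233.8854821 , 158.16824625])]
```

```bash
python3 -m creep '[0.6,-0.02,-0.008,0,0,0.6,-0.02,-0.008,0,0,0.6,-0.02,-0.008,0,0,0.6,-0.02,-0.008,0,0,0.6,-0.02,-0.008,0,0,0.6,-0.02,-0.008,0,0,0.6,-0.01,-0.006,0,0,0.6,0,0,-0.01,0,0.6,0,0,-0.02,0,0.6,0,0,-0.015,0,0.6,0,0,0,0]'; python3 p.py 4;  python3 - <<'E'
from h import *
c=read_camera('side'); cv2.imwrite('pics/s21.png',cv2.resize(c['image'][80:230,120:300,::-1],None,fx=4,fy=4,interpolation=cv2.INTER_CUBIC))
E
```

```text
time: 76.25
tool_pos: [0.4486, 0.0782, 0.1122]
tool_rot: [3.066, -0.103, 1.598]
contact_force: [-0.2, -0.3, -0.4]
opening: 0.0551
76.45 [0.4493 0.0781 0.114 ] z [0.0763 0.1049] jaw [0.997 0.02 ] [-0.068  0.356  1.964  0.16   0.758 -0.205] [-0.009  0.003  0.   ]
```

View pics/s21.png

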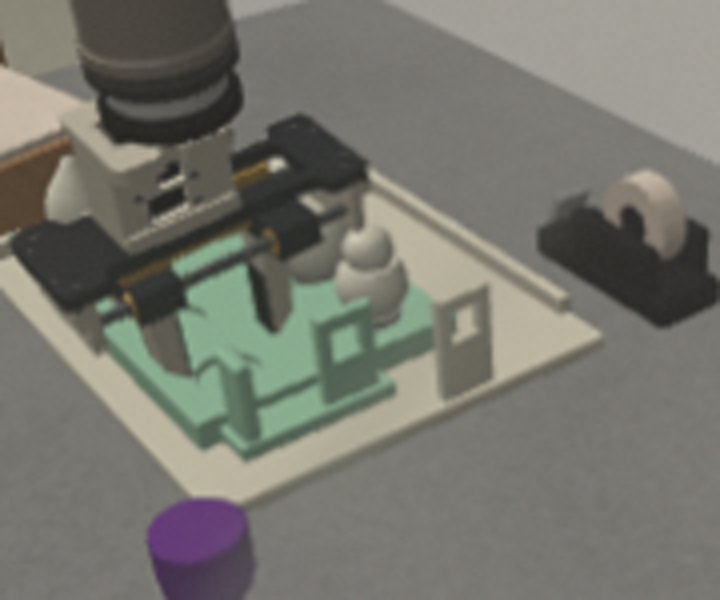

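```bash
python3 -m creep '[0.6,0.004,0,-0.015,0,0.6,0,0,-0.015,0,0.6,0,0,-0.01,0,0.6,0,0,0,0]'; python3 p.py 3;  python3 - <<'E'
from h import *
c=read_camera('side'); cv2.imwrite('pics/s22.png',cv2.resize(c['image'][100:220,120:260,::-1],None,fx=5,fy=5,interpolation=cv2.INTER_CUBIC))
E
```

```text
time: 77.0
tool_pos: [0.4545, 0.078, 0.0721]
tool_rot: [3.06, -0.103, 1.599]
contact_force: [-0.1, -0.6, 0.0]
opening: 0.0551
77.15 [0.4552 0.078  0.0733] z [0.0812 0.1044] jaw [0.996 0.02 ] [-0.067  0.437  1.992  0.183  0.646 -0.234] [-0.008 -0.001 -0.001]
```

View pics/s22.png

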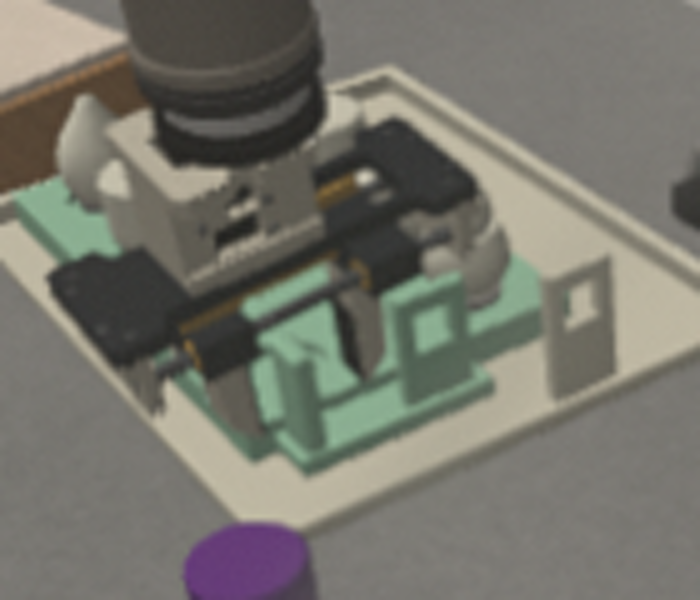

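```bash
python3 -m creep '[0.05,0,0,0,0,0.05,0,0,0,0,0.05,0,0,0,0,0.05,0,0,0,0,0.05,0,0,0,0,0.05,0,0,0,0]' 20; python3 p.py
```

```text
time: 77.95
tool_pos: [0.4551, 0.078, 0.0741]
tool_rot: [3.057, -0.102, 1.599]
contact_force: [0.6, 0.1, 1.0]
opening: 0.0134
77.95 [0.4551 0.078  0.0741] z [0.0818 0.1043] jaw [0.996 0.02 ] [-0.068  0.435  1.992  0.183  0.647 -0.234] [ 0.    -0.     0.001]
```

```bash
python3 -m creep '[0.05,0.004,0,0,0,0.05,0.007,0,0,0,0.05,0.008,0,0,0,0.05,0.008,0,0,0,0.05,0.008,0,0,0,0.05,0.008,0,0,0,0.05,0.006,0,0,0,0.05,0.004,0,0,0,0.05,0,0,0,0]'; python3 p.py
```

```text
time: 79.08
tool_pos: [0.5114, 0.0784, 0.0741]
tool_rot: [3.059, -0.103, 1.6]
contact_force: [-0.3, 0.3, 2.1]
opening: 0.0133
79.08 [0.5114 0.0784 0.0741] z [0.0798 0.1051] jaw [0.996 0.02 ] [-0.059  0.51   1.841  0.166  0.724 -0.205] [ 0.001  0.001 -0.003]
```

```bash
python3 -m creep '[0.05,0.004,0.0002,0,0,0.05,0.004,0,0,0,0.05,0.003,0,0,0,0.05,0,0,0,0]'; python3 -m creep '[0.05,0.003,0,0,0,0.05,0.003,0,0,0]'; python3 -m creep '[0.05,0.003,0,0,0,0.05,0.003,0,0,0]';  python3 -m creep '[0.05,0.003,0,0,0,0.05,0.003,0,0,0]'
```

```text
time: 79.58
tool_pos: [0.5227, 0.0786, 0.0741]
tool_rot: [3.059, -0.103, 1.599]
contact_force: [0.4, 0.8, 1.8]
opening: 0.0136
time: 79.82
tool_pos: [0.5242, 0.0786, 0.0739]
tool_rot: [3.07, -0.104, 1.6]
contact_force: [-16.7, -4.6, 17.4]
opening: 0.0134
time: 80.08
tool_pos: [0.5243, 0.0786, 0.0739]
tool_rot: [3.083, -0.104, 1.601]
contact_force: [-13.5, -2.3, 13.5]
opening: 0.0127
time: 80.32
tool_pos: [0.5244, 0.0785, 0.0738]
tool_rot: [3.097, -0.105, 1.602]
contact_force: [-13.1, -2.4, 13.5]
opening: 0.0126
```

```bash
python3 - <<'E'
from h import *
c=read_camera('side'); cv2.imwrite('pics/s23.png',cv2.resize(c['image'][80:220,120:290,::-1],None,fx=4.5,fy=4.5,interpolation=cv2.INTER_CUBIC))
c=read_camera('top'); cv2.imwrite('pics/t23.png',cv2.resize(c['image'][90:260,20:220,::-1],None,fx=4,fy=4,interpolation=cv2.INTER_CUBIC))
tilt()
E
```

```text
toolz [ 0.0417  0.106  -0.9935] jaw [0.999 0.026 0.045] q [-0.057  0.542  1.774  0.152  0.796 -0.19 ] eff [  0.4 -41.4 -22.2   1.1  -4.2  -0.1]
```

View pics/s23.png

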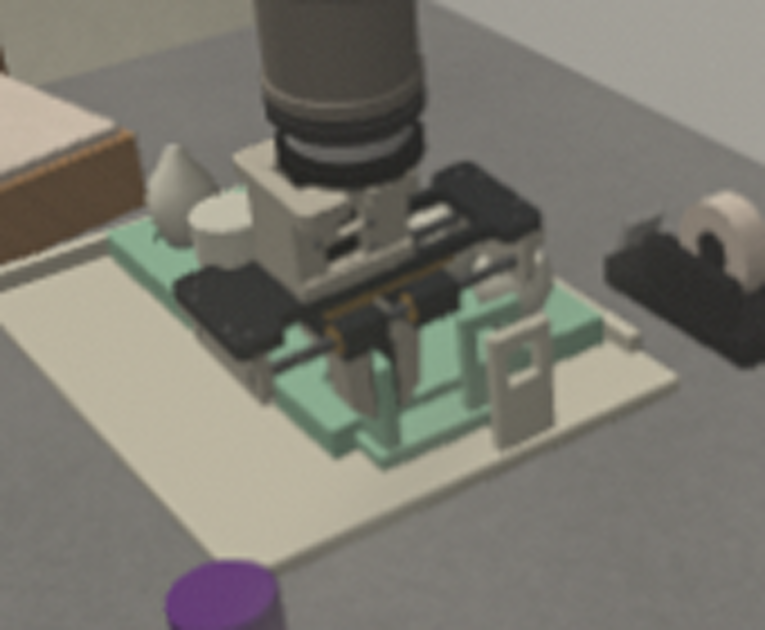

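View pics/t23.png

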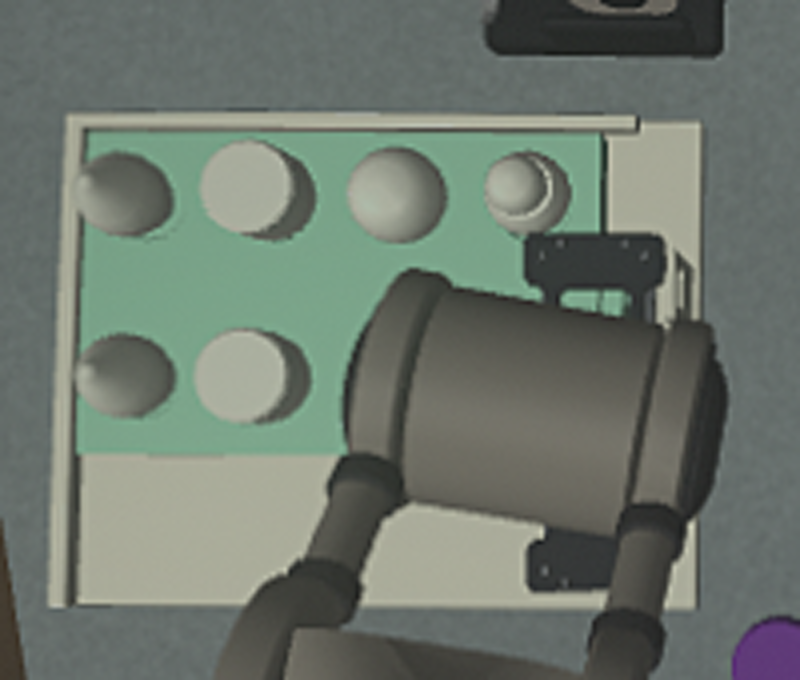

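```bash
python3 -m creep '[0.05,0.003,0,0,0,0.05,0.003,0,0,0,0.05,0.003,0,0,0,0.05,0.003,0,0,0,0.05,0.003,0,0,0]' 20; python3 p.py; python3 -m creep '[0.05,0,0.003,0,0,0.05,0,0.003,0,0]' 45; python3 p.py
```

```text
time: 81.05
tool_pos: [0.5247, 0.0785, 0.0736]
tool_rot: [3.13, -0.107, 1.602]
contact_force: [-13.6, -2.5, 13.9]
opening: 0.0123
81.05 [0.5247 0.0785 0.0736] z [0.008  0.1071] jaw [0.999 0.03 ] [-0.056  0.556  1.745  0.144  0.844 -0.182] [ 0.024 -0.046  0.075]
time: 81.3
tool_pos: [0.5247, 0.0788, 0.0737]
tool_rot: [3.131, -0.098, 1.601]
contact_force: [-4.2, -17.2, 3.9]
opening: 0.012
81.3 [0.5247 0.0788 0.0737] z [0.0078 0.0984] jaw [1.    0.029] [-0.051  0.556  1.744  0.132  0.843 -0.169] [ 0.    -0.005 -0.001]
```

```bash
python3 -m creep '[0.05,0,0.003,0,0,0.05,0,0.003,0,0,0.05,0,0.003,0,0,0.05,0,0.003,0,0,0.05,0,0.003,0,0,0.05,0,0.003,0,0,0.05,0,0.003,0,0,0.05,0,0.003,0,0,0.05,0,0.003,0,0,0.05,0,0.003,0,0]' 45; python3 p.py
```

```text
time: 82.55
tool_pos: [0.5247, 0.0794, 0.0737]
tool_rot: [3.136, -0.061, 1.591]
contact_force: [-4.0, -16.7, 5.0]
opening: 0.0118
82.55 [0.5247 0.0794 0.0737] z [0.0042 0.061 ] jaw [1.   0.02] [-0.028  0.558  1.737  0.082  0.846 -0.102] [ 0.003 -0.007  0.005]
```

```bash
python3 -m creep '[0.05,0,0.003,0,0,0.05,0,0.003,0,0,0.05,0,0.003,0,0,0.05,0,0.003,0,0,0.05,0,0.003,0,0,0.05,0,0.003,0,0,0.05,0,0.003,0,0,0.05,0,0.003,0,0,0.05,0,0.003,0,0,0.05,0,0.003,0,0,0.05,0,0.003,0,0,0.05,0,0.003,0,0]' 45; python3 p.py
```

```text
time: 84.05
tool_pos: [0.5247, 0.0804, 0.0737]
tool_rot: [-3.141, -0.015, 1.583]
contact_force: [-5.2, -16.5, 4.3]
opening: 0.0117
84.05 [0.5247 0.0804 0.0737] z [-0.0011  0.015 ] jaw [1.    0.013] [-1.000e-03  5.620e-01  1.727e+00  2.000e-02  8.540e-01 -2.600e-02] [ 0.004 -0.008  0.006]
```

```bash
python3 -m creep '[0.05,0,0.003,0,0,0.05,0,0.003,0,0,0.05,0,0.003,0,0,0.05,0.0015,0,0,0,0.05,0,0,0,0]' 30; python3 -m creep '[0.4,0,0,0,0,0.4,0,0,0,0,0.5,0,0,0,0]' 20; python3 p.py; python3 -m creep '[0.5,0,0,0.015,0,0.5,0,0,0.02,0,0.5,0,0,0.025,0,0.5,0,0,0.03,0,0.6,0,0,0,0]'; python3 p.py
```

```text
time: 84.68
tool_pos: [0.5248, 0.0806, 0.0736]
tool_rot: [-3.136, -0.004, 1.581]
contact_force: [-1.5, 1.3, 0.6]
opening: 0.0119
time: 85.05
tool_pos: [0.5266, 0.0805, 0.0737]
tool_rot: [-3.14, -0.004, 1.581]
contact_force: [0.1, 1.0, -0.4]
opening: 0.0371
85.05 [0.5266 0.0805 0.0737] z [-0.0014  0.0039] jaw [1.   0.01] [ 0.006  0.565  1.72   0.005  0.858 -0.008] [ 0.002 -0.003 -0.004]
time: 85.68
tool_pos: [0.5275, 0.0806, 0.1703]
tool_rot: [3.139, -0.004, 1.581]
contact_force: [-0.4, 0.1, -0.2]
opening: 0.0516
85.67 [0.5275 0.0806 0.1703] z [0.0027 0.0038] jaw [1.    0.011] [ 0.006  0.435  1.622  0.004  1.082 -0.007] [ 0.022  0.04  -0.003]
```

```bash
python3 p.py 4; python3 -m creep '[0.6,-0.0075,-0.043,0,-0.11,0.6,-0.0075,-0.043,0,-0.11,0.6,-0.0075,-0.043,0,-0.11,0.6,-0.0075,-0.043,0,-0.11,0.6,-0.0075,-0.043,0,-0.11,0.6,-0.0075,-0.043,0,-0.11,0.6,-0.0075,-0.043,0,-0.11,0.6,-0.0075,-0.043,0,-0.11,0.6,-0.0075,-0.043,0,-0.11,0.6,-0.0075,-0.043,0,-0.11,0.6,-0.0075,-0.043,0,-0.11,0.6,0,0,0,0]'; python3 p.py 4;  python3 - <<'E'
from h import *
c=read_camera('side'); cv2.imwrite('pics/s24.png',cv2.resize(c['image'][60:360,100:420,::-1],None,fx=2,fy=2,interpolation=cv2.INTER_CUBIC))
cv2.imwrite('pics/sl.png',cv2.resize(c['image'][110:210,180:280,::-1],None,fx=6,fy=6,interpolation=cv2.INTER_CUBIC))
c=read_camera('top'); cv2.imwrite('pics/t24.png',cv2.resize(c['image'][90:260,20:220,::-1],None,fx=4,fy=4,interpolation=cv2.INTER_CUBIC)); cv2.imwrite('pics/top24.png',c['image'][:,:,::-1])
E
```

```text
85.88 [0.5254 0.0805 0.1664] z [-0.0051  0.0037] jaw [1.    0.011] [ 0.006  0.44   1.627  0.004  1.08  -0.007] [0.011 0.001 0.   ]
time: 87.38
tool_pos: [0.4331, -0.404, 0.1529]
tool_rot: [-3.113, 0.0, 0.333]
contact_force: [0.4, 0.9, 0.2]
opening: 0.055
87.58 [ 0.4345 -0.4002  0.1538] z [-0.0092  0.0275] jaw [ 0.332 -0.943] [-0.879  0.563  1.45   0.011  1.156  0.348] [-0.01  -0.004  0.001]
```

View pics/s24.png

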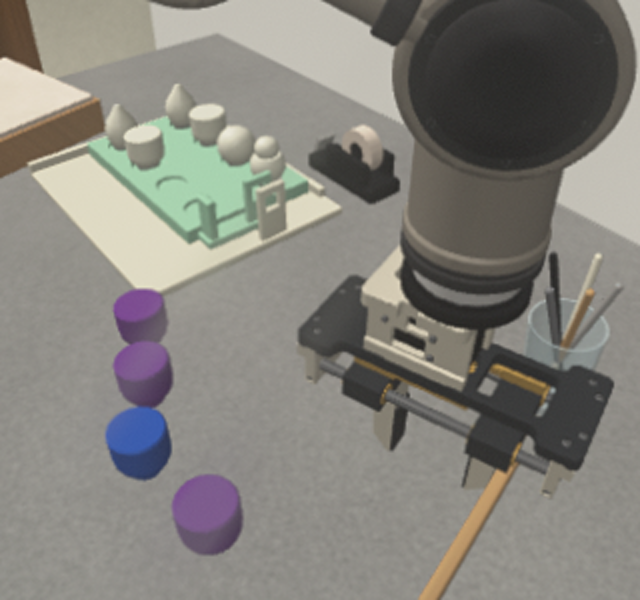

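View pics/t24.png

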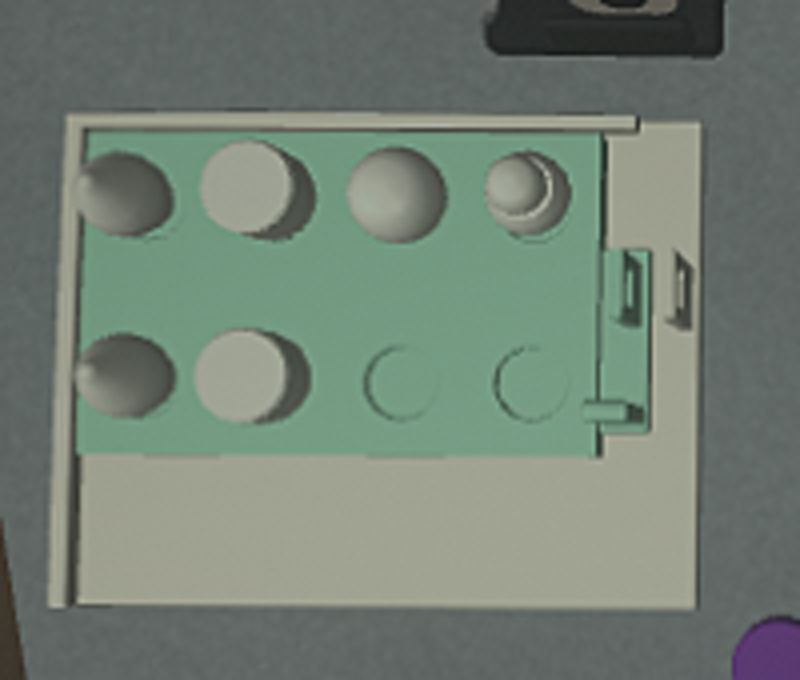

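View pics/sl.png

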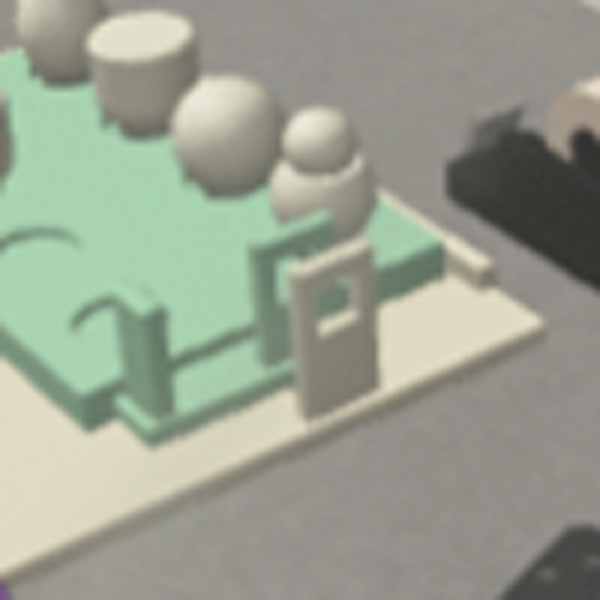

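```bash
python3 - <<'E'
from h import *
c=read_camera('side');t=read_camera('top')
a=.0099
def lug(y,x=.6005):
    P=[]
    ex=np.array([np.cos(a),np.sin(a)])
    for hx,hz in((.02,.088),(.011,.077),(.011,.055)):
        pass
    return ex
v=cv2.resize(c['image'][110:210,180:280,::-1],None,fx=7,fy=7,interpolation=cv2.INTER_CUBIC)
w=cv2.resize(t['image'][130:190,150:210,::-1],None,fx=10,fy=10,interpolation=cv2.INTER_CUBIC)
ex=np.array([np.cos(a),np.sin(a)]);
def quad(x0,y0,col):
    for pts in ([(-.02,.088),(.02,.088),(.02,.03),(-.02,.03)],[(-.011,.077),(.011,.077),(.011,.055),(-.011,.055)]):
        for cam,img,off,s in((c,v,(180,110),7),(t,w,(150,130),10)):
            q=[]
            for dx,z in pts:
                p=np.array([x0,y0])+ex*dx; u=proj(cam,[p[0],p[1],z]); q.append(((u-off)*s+s/2-.5).astype(int))
            cv2.polylines(img,[np.array(q)],True,col,1)
quad(.6005,.0396,(0,0,255)); quad(.6005,.0687,(255,0,0))
cv2.imwrite('pics/lugS.png',v);cv2.imwrite('pics/lugT.png',w)
E
```

```text
(no output)
```

View pics/lugS.png

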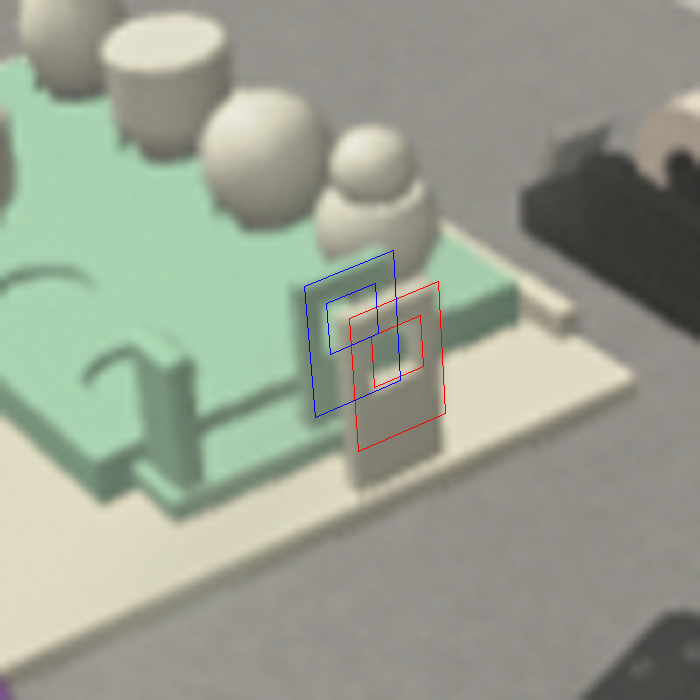

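View pics/lugT.png

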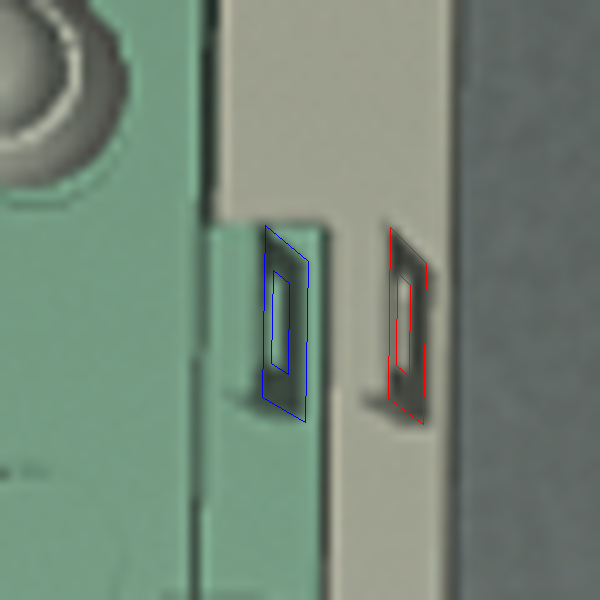

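```bash
python3 -m creep '[0.6,0.003,-0.0265,0,-0.04,0.6,0,0,-0.02,0,0.6,0,0,-0.025,0,0.6,0,0,-0.025,0,0.6,0,0,-0.01,0,0.6,0,0,0,0]'; python3 p.py 4
```

```text
time: 88.52
tool_pos: [0.4404, -0.4254, 0.0751]
tool_rot: [-3.118, -0.002, 0.304]
contact_force: [0.6, 1.1, -0.2]
opening: 0.0549
88.72 [ 0.4408 -0.4263  0.0763] z [-0.0029  0.0209] jaw [ 0.299 -0.954] [-0.899  0.685  1.462  0.013  1.013  0.362] [-0.001  0.    -0.002]
```

```bash
python3 -m creep '[0.6,-0.003,-0.0005,-0.015,0,0.6,0,0,-0.015,0,0.6,0,0,-0.01,0,0.6,0,0,0,0]'; python3 p.py 3;  python3 - <<'E'
from h import *
c=read_camera('side'); cv2.imwrite('pics/s25.png',cv2.resize(c['image'][240:384,260:420,::-1],None,fx=5,fy=5,interpolation=cv2.INTER_CUBIC))
E
```

```text
time: 89.22
tool_pos: [0.4373, -0.4269, 0.0339]
tool_rot: [-3.121, -0.004, 0.303]
contact_force: [0.0, -0.1, 0.8]
opening: 0.0552
89.38 [ 0.438  -0.4275  0.0354] z [-0.001   0.0185] jaw [ 0.299 -0.954] [-0.904  0.736  1.495  0.013  0.926  0.356] [-0.009 -0.004  0.   ]
```

View pics/s25.png

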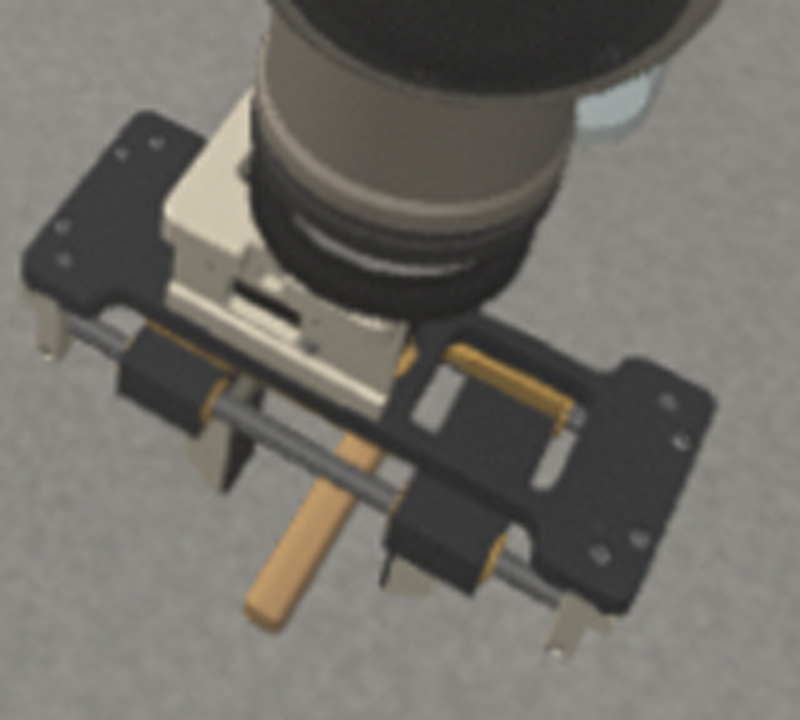

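```bash
python3 -m creep '[0.6,-0.0005,0.0005,-0.0065,0,0.6,0,0,0,0]'; python3 -m creep '[0.05,0,0,0,0,0.05,0,0,0,0,0.05,0,0,0,0,0.05,0,0,0,0,0.05,0,0,0,0,0.05,0,0,0,0,0.05,0,0,0,0]' 35; python3 p.py
```

```text
time: 89.68
tool_pos: [0.4378, -0.4274, 0.0294]
tool_rot: [-3.125, -0.005, 0.303]
contact_force: [-0.7, -0.3, -0.8]
opening: 0.0549
time: 90.55
tool_pos: [0.438, -0.4276, 0.0298]
tool_rot: [-3.126, -0.005, 0.303]
contact_force: [0.6, 0.3, -0.0]
opening: 0.0134
90.55 [ 0.438  -0.4276  0.0298] z [0.0006 0.0164] jaw [ 0.299 -0.954] [-0.904  0.743  1.5    0.013  0.911  0.355] [-0.    -0.001 -0.   ]
```

```bash
python3 -m creep '[0.05,0,0,0.015,0,0.05,0,0,0.03,0,0.05,0,0,0.035,0,0.05,0,0,0.035,0,0.05,0,0,0.01,0,0.05,0,0,0,0]'; python3 p.py 6; python3 -m creep '[0.05,0,0.025,0,0.11,0.05,0,0.025,0,0.11,0.05,0,0.025,0,0.11,0.05,0,0.025,0,0.11,0.05,0,0.025,0,0.11,0.05,0,0.025,0,0.11,0.05,0,0.025,0,0.11,0.05,0,0.025,0,0.11,0.05,0,0.025,0,0.11,0.05,0,0.025,0,0.11,0.05,0,0.025,0,0.1,0.05,0,0,0,0]'; python3 p.py 4
```

```text
time: 91.3
tool_pos: [0.4376, -0.4271, 0.1619]
tool_rot: [-3.127, -0.006, 0.303]
contact_force: [0.2, -0.5, -1.0]
opening: 0.0138
91.6 [ 0.4373 -0.4267  0.1601] z [-0.0006  0.018 ] jaw [ 0.299 -0.954] [-0.904  0.584  1.391  0.011  1.181  0.359] [-0.    -0.005  0.002]
time: 93.1
tool_pos: [0.4339, -0.142, 0.1519]
tool_rot: [-3.111, -0.007, 1.541]
contact_force: [-0.4, -0.2, -0.1]
opening: 0.0132
93.3 [ 0.4344 -0.1441  0.1522] z [-0.029   0.0068] jaw [ 0.999 -0.033] [-0.483  0.35   1.823 -0.009  0.998 -0.445] [ 0.    -0.     0.004]
```

```bash
python3 -m creep '[0.05,0.024,0,0,0.015,0.05,0.024,0,0,0.015,0.05,0.024,0,0,0.013,0.05,0.024,0,0,0,0.05,0.024,0,0,0,0.05,0.024,0,0,0,0.05,0.018,0,0,0,0.05,0,0,-0.015,0,0.05,0,0,-0.02,0,0.05,0,0,0,0]'; python3 p.py 5;  python3 - <<'E'
from h import *
c=read_camera('side'); cv2.imwrite('pics/s26.png',cv2.resize(c['image'][80:280,160:340,::-1],None,fx=4,fy=4,interpolation=cv2.INTER_CUBIC))
t=read_camera('top'); cv2.imwrite('pics/t26.png',cv2.resize(t['image'][90:260,140:320,::-1],None,fx=4,fy=4,interpolation=cv2.INTER_CUBIC))
E
```

```text
time: 94.55
tool_pos: [0.5989, -0.1537, 0.1117]
tool_rot: [-3.108, -0.006, 1.562]
contact_force: [-0.3, -0.1, -1.1]
opening: 0.0134
94.8 [ 0.6011 -0.1539  0.1151] z [-0.0272  0.0037] jaw [ 1.    -0.008] [-0.371  0.655  1.395 -0.007  1.118 -0.36 ] [-0.003 -0.004 -0.002]
```

View pics/s26.png

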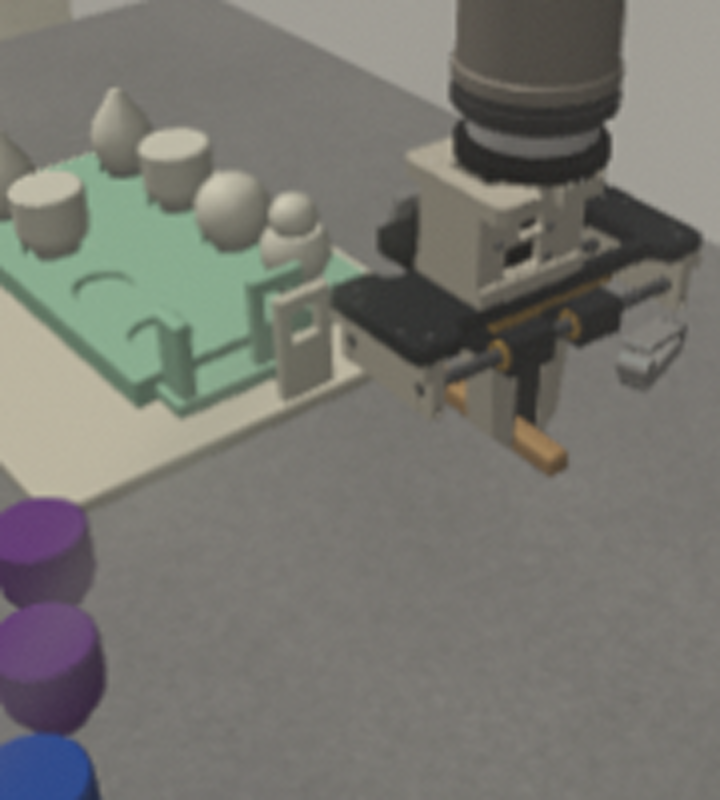

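View pics/t26.png

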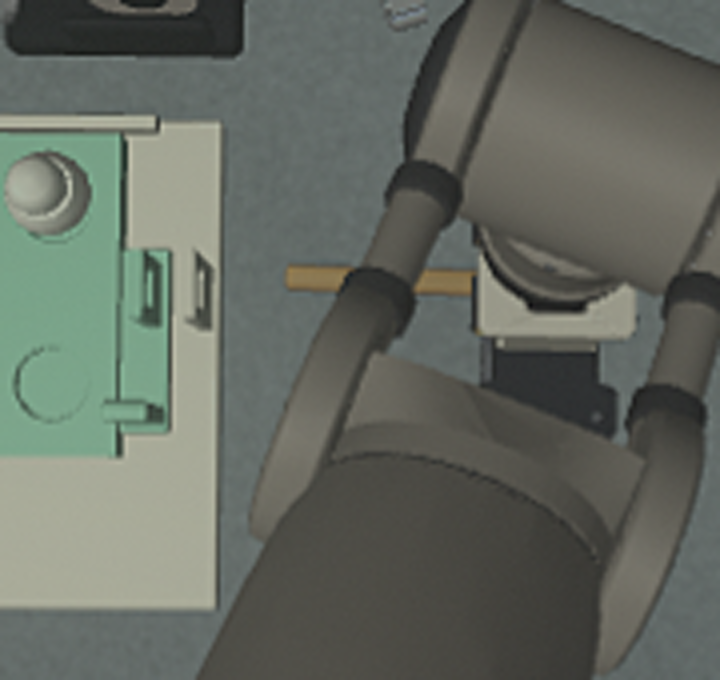

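```bash
cat > rod.py <<'E'
from h import *
def rod(c,ztop,u0,u1,v0,v1):
    hsv=cv2.cvtColor(c['image'],cv2.COLOR_RGB2HSV)
    m=((hsv[...,0]>5)&(hsv[...,0]<24)&(hsv[...,1]>80)).astype(np.uint8); k=np.zeros_like(m);k[v0:v1,u0:u1]=m[v0:v1,u0:u1]
    ys,xs=np.nonzero(k); out=[]
    for x in np.unique(xs):
        y=ys[xs==x]; out.append((x,y.mean(),len(y)))
    return np.array(out)
if __name__=='__main__':
    import sys
    s=telemetry.observe(); zt=s['tool_pos'][2]-.0228+.007
    t=read_camera('top'); o=rod(t,zt,190,262,145,175)
    ok=o[:,2]>=4; o=o[ok]
    P=np.array([plane(t,(x,y),zt) for x,y,n in o])
    a=np.polyfit(P[:,1],P[:,0],1); print('n',len(P),'width px',o[:,2].mean(),'end y',P[:,1].max(),'slope dx/dy',a[0],'x at end',np.polyval(a,P[:,1].max()),'x at .04',np.polyval(a,.04),'tool',s['tool_pos'],'zt',zt)
E
python3 rod.py
```

```text
n 27 width px 5.481481481481482 end y -0.015516791821114345 slope dx/dy 0.01714218655351099 x at end 0.6042156228692606 x at .04 0.6051673020715106 tool [ 0.60116321 -0.15374004  0.11507092] zt 0.09927092495083448
```

```bash
python3 -m creep '[0.05,0,0,-0.012,0.021,0.05,0,0,-0.012,0,0.05,0,0,0,0]'; python3 p.py 4; python3 rod.py; python3 - <<'E'
from h import *
c=read_camera('side'); cv2.imwrite('pics/s27.png',cv2.resize(c['image'][130:230,210:310,::-1],None,fx=7,fy=7,interpolation=cv2.INTER_CUBIC))
t=read_camera('top'); cv2.imwrite('pics/t27.png',cv2.resize(t['image'][130:190,170:270,::-1],None,fx=7,fy=7,interpolation=cv2.INTER_CUBIC))
E
```

```text
time: 95.32
tool_pos: [0.6009, -0.1535, 0.0892]
tool_rot: [-3.114, -0.004, 1.586]
contact_force: [-1.0, -0.2, -0.6]
opening: 0.0137
95.53 [ 0.6019 -0.1538  0.091 ] z [-0.0247  0.0021] jaw [1.    0.015] [-0.37   0.683  1.417 -0.008  1.066 -0.381] [-0.005 -0.001  0.   ]
n 27 width px 5.851851851851852 end y -0.015878113292228338 slope dx/dy -0.013475181271980378 x at end 0.6016285061652853 x at .04 0.6008755384595363 tool [ 0.60187485 -0.15384421  0.09099315] zt 0.07519314598455124
```

View pics/s27.png

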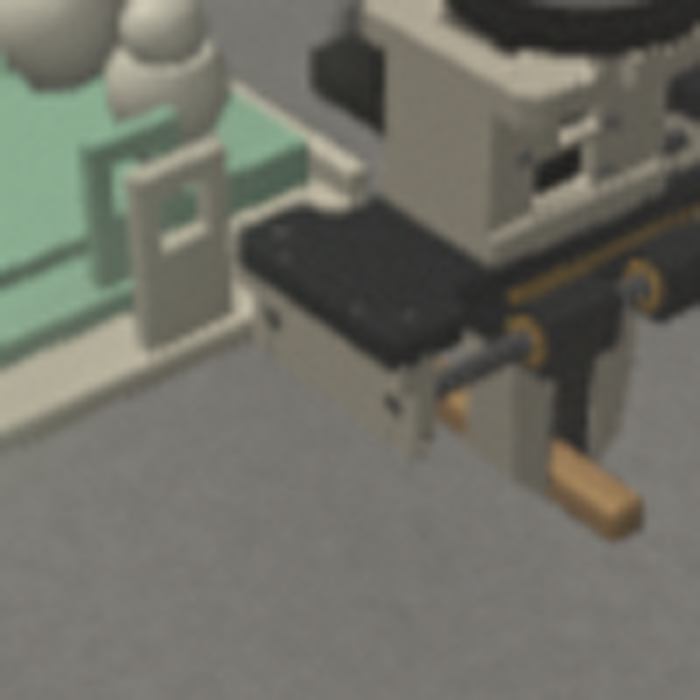

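View pics/t27.png

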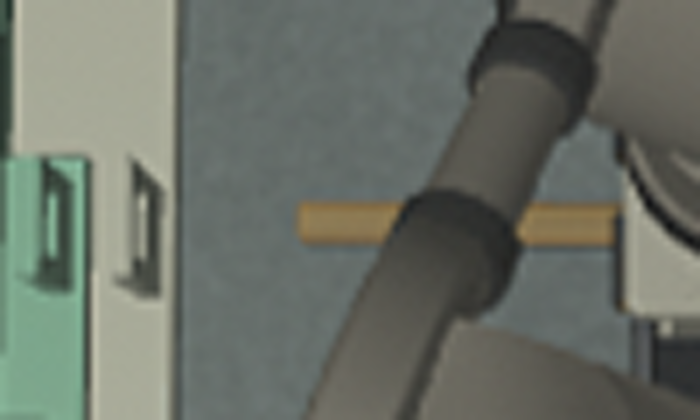

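```bash
python3 - <<'E'
from h import *
c=read_camera('side')
for z in (.061,.066,.068,.075):
    print(z,((proj(c,[.6035,-.196,z])-[210,130])*7+3).round(0), ((proj(c,[.6035-.007,-.196,z])-[210,130])*7+3).round(0))
E
```

```text
0.061 [638. 541.] [621. 551.]
0.066 [639. 529.] [622. 538.]
0.068 [639. 524.] [623. 533.]
0.075 [641. 506.] [624. 515.]
```

```bash
python3 -m creep '[0.05,-0.0003,0.012,-0.002,0,0.05,0,0.012,0,0,0.05,0,0.01,0,0,0.05,0,0,0,0]'; python3 p.py 4; python3 rod.py; python3 - <<'E'
from h import *
c=read_camera('side'); cv2.imwrite('pics/s28.png',cv2.resize(c['image'][130:230,200:300,::-1],None,fx=7,fy=7,interpolation=cv2.INTER_CUBIC))
E
```

```text
time: 96.22
tool_pos: [0.6015, -0.1166, 0.0893]
tool_rot: [-3.117, -0.003, 1.587]
contact_force: [0.1, -0.7, 0.0]
opening: 0.0134
96.42 [ 0.6016 -0.1181  0.0893] z [-0.024   0.0019] jaw [1.    0.014] [-0.316  0.672  1.445 -0.006  1.048 -0.327] [-0.001 -0.001  0.   ]
n 23 width px 5.913043478260869 end y 0.01954027015788104 slope dx/dy -0.01011819474435704 x at end 0.601606174371322 x at .04 0.6013991588403625 tool [ 0.6015582  -0.11806773  0.08929665] zt 0.07349665418385702
```

View pics/s28.png

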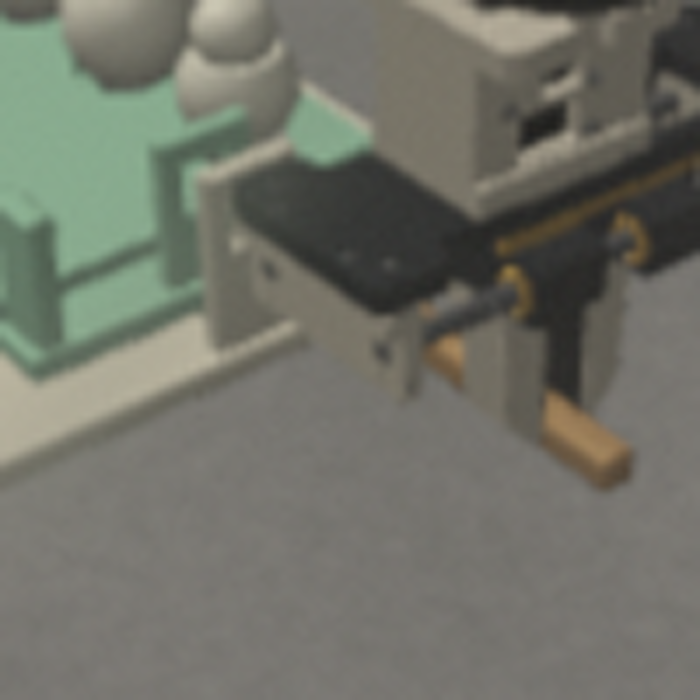

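```bash
python3 -m creep '[0.05,-0.0007,0.006,-0.0003,0,0.05,0,0.008,0,0,0.05,0,0.008,0,0,0.05,0,0,0,0]'; python3 p.py 2; python3 rod.py
```

```text
time: 97.02
tool_pos: [0.6006, -0.0949, 0.0889]
tool_rot: [-3.117, -0.003, 1.584]
contact_force: [0.1, -0.0, 0.2]
opening: 0.0137
97.12 [ 0.6007 -0.0955  0.0889] z [-0.024  0.002] jaw [1.    0.013] [-0.281  0.665  1.46  -0.005  1.04  -0.291] [ 0.001 -0.002  0.   ]
n 21 width px 5.9523809523809526 end y -0.00394151432604678 slope dx/dy -0.009391475886328132 x at end 0.6016708471727352 x at .04 0.6012581715005334 tool [ 0.60069581 -0.09552781  0.08888952] zt 0.07308951880185043
```

```bash
python3 -m creep '[0.05,-0.0003,0.007,0,0,0.05,0,0.007,0,0,0.05,0,0.007,0,0,0.05,0,0,0,0]'; python3 p.py 2; python3 - <<'E'
from h import *
t=read_camera('top'); cv2.imwrite('pics/t29.png',cv2.resize(t['image'][130:190,150:250,::-1],None,fx=7,fy=7,interpolation=cv2.INTER_CUBIC))
E
```

```text
time: 97.68
tool_pos: [0.6003, -0.0734, 0.0889]
tool_rot: [-3.118, -0.002, 1.583]
contact_force: [0.5, 0.6, -0.7]
opening: 0.0139
97.78 [ 0.6004 -0.074   0.0889] z [-0.0239  0.002 ] jaw [1.    0.012] [-0.247  0.66   1.471 -0.005  1.034 -0.256] [-0.002 -0.003 -0.   ]
```

View pics/t29.png

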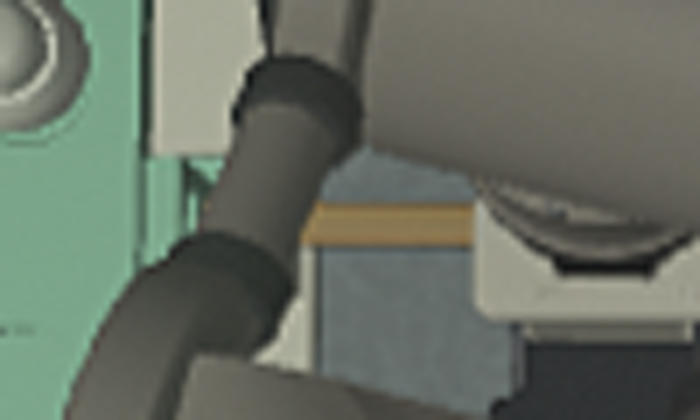

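```bash
python3 -m creep '[0.05,0,0.007,0,0,0.05,0,0.007,0,0,0.05,0,0.007,0,0,0.05,0,0,0,0]'; python3 -m creep '[0.05,0,0.008,0,0,0.05,0,0.008,0,0,0.05,0,0.008,0,0,0.05,0,0,0,0]'; python3 p.py 2
```

```text
time: 98.32
tool_pos: [0.6003, -0.0518, 0.0888]
tool_rot: [-3.118, -0.002, 1.582]
contact_force: [0.1, 0.1, -1.2]
opening: 0.0133
time: 98.82
tool_pos: [0.6003, -0.0259, 0.0889]
tool_rot: [-3.118, -0.002, 1.582]
contact_force: [-0.3, -0.2, -0.2]
opening: 0.0131
98.92 [ 0.6004 -0.0265  0.0889] z [-0.0238  0.0019] jaw [1.    0.011] [-0.171  0.654  1.484 -0.003  1.028 -0.18 ] [-0.001  0.    -0.   ]
```

```bash
python3 -m creep '[0.05,0,0.008,0,0,0.05,0,0.008,0,0,0.05,0,0.007,0,0,0.05,0,0,0,0]'; python3 p.py 2; python3 - <<'E'
from h import *
t=read_camera('top'); cv2.imwrite('pics/t30.png',cv2.resize(t['image'][130:190,130:230,::-1],None,fx=7,fy=7,interpolation=cv2.INTER_CUBIC))
c=read_camera('side'); cv2.imwrite('pics/s30.png',cv2.resize(c['image'][90:210,160:300,::-1],None,fx=5,fy=5,interpolation=cv2.INTER_CUBIC))
E
```

```text
time: 99.42
tool_pos: [0.6004, -0.0021, 0.0889]
tool_rot: [-3.118, -0.002, 1.581]
contact_force: [-0.2, -0.2, -0.5]
opening: 0.0133
99.53 [ 0.6004 -0.0027  0.0889] z [-0.0237  0.0018] jaw [1.   0.01] [-0.131  0.653  1.486 -0.002  1.027 -0.14 ] [ 0.001  0.    -0.001]
```

View pics/t30.png

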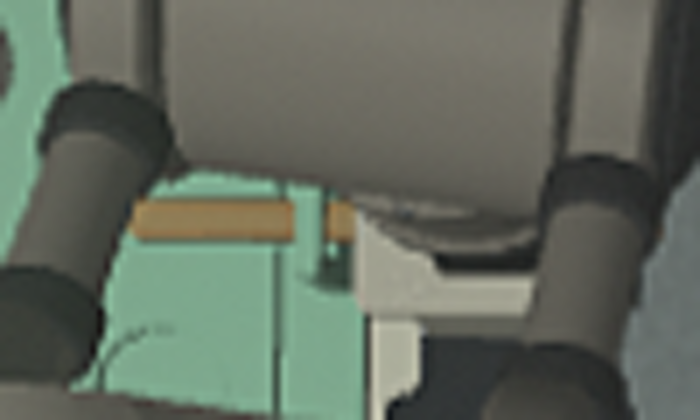

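View pics/s30.png

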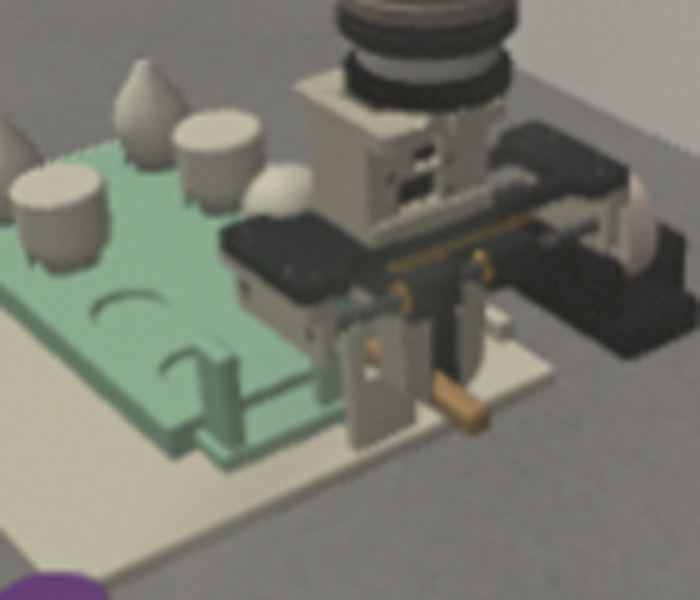

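```bash
python3 -m creep '[0.05,0,0.004,-0.002,0,0.05,0,0,-0.002,0,0.05,0,0,0,0]'; python3 -m creep '[0.2,0,0,0,0,0.25,0,0,0,0,0.35,0,0,0,0,0.4,0,0,0,0,0.4,0,0,0,0]' 20; python3 p.py 1; python3 -m creep '[0.4,0,0,0.015,0,0.4,0,0,0.025,0,0.4,0,0,0.03,0,0.4,0,0,0.04,0,0.4,0,0,0.04,0]'
```

```text
time: 100.0
tool_pos: [0.6006, 0.0009, 0.0848]
tool_rot: [-3.118, -0.002, 1.579]
contact_force: [-0.9, 0.5, 1.3]
opening: 0.0135
time: 100.62
tool_pos: [0.6005, 0.0006, 0.0846]
tool_rot: [-3.118, -0.002, 1.579]
contact_force: [0.5, -0.4, -0.6]
opening: 0.0365
100.67 [6.005e-01 6.000e-04 8.470e-02] z [-0.0234  0.0018] jaw [1.    0.008] [-1.260e-01  6.580e-01  1.489e+00 -1.000e-03  1.018e+00 -1.330e-01] [ 0.001 -0.     0.001]
time: 101.3
tool_pos: [0.5988, 0.0008, 0.2401]
tool_rot: [-3.114, -0.003, 1.579]
contact_force: [0.6, -0.4, -0.2]
opening: 0.0368
```

Move the arm aside for clear views.

```bash
python3 -m creep '[0.4,-0.02,-0.04,0.01,0,0.4,-0.02,-0.04,0.01,0,0.4,-0.02,-0.04,0,0,0.4,-0.02,-0.04,0,0,0.4,-0.02,-0.04,0,0,0.4,0,-0.04,0,0,0.4,0,-0.04,0,0,0.4,0,0,0,0]'; python3 - <<'E'
from h import *
t=read_camera('top'); cv2.imwrite('pics/t31.png',cv2.resize(t['image'][60:260,20:290,::-1],None,fx=2.9,fy=2.9,interpolation=cv2.INTER_CUBIC))
c=read_camera('side'); cv2.imwrite('pics/s31.png',cv2.resize(c['image'][60:260,100:340,::-1],None,fx=3,fy=3,interpolation=cv2.INTER_CUBIC)); cv2.imwrite('pics/side31.png',c['image'][:,:,::-1])
E
```

```text
time: 102.3
tool_pos: [0.4962, -0.2869, 0.2759]
tool_rot: [-3.134, 0.006, 1.581]
contact_force: [-0.4, 0.1, -0.2]
opening: 0.0368
```

View pics/t31.png

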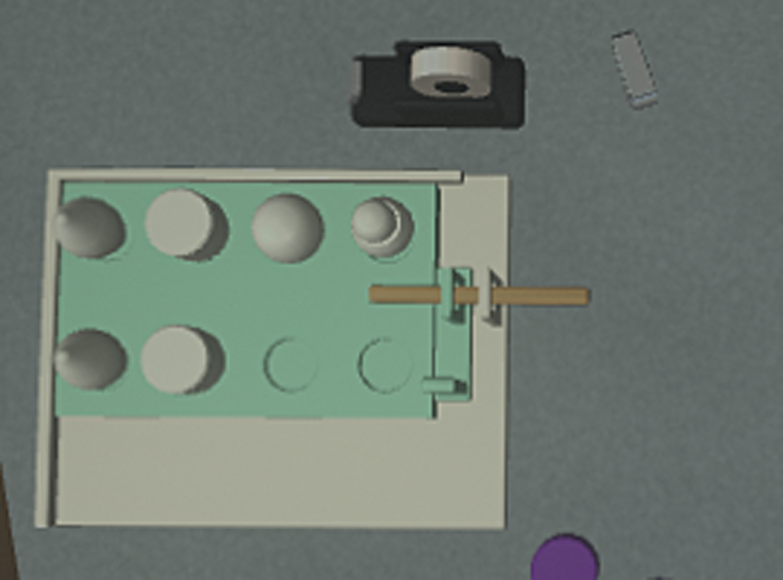

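View pics/s31.png

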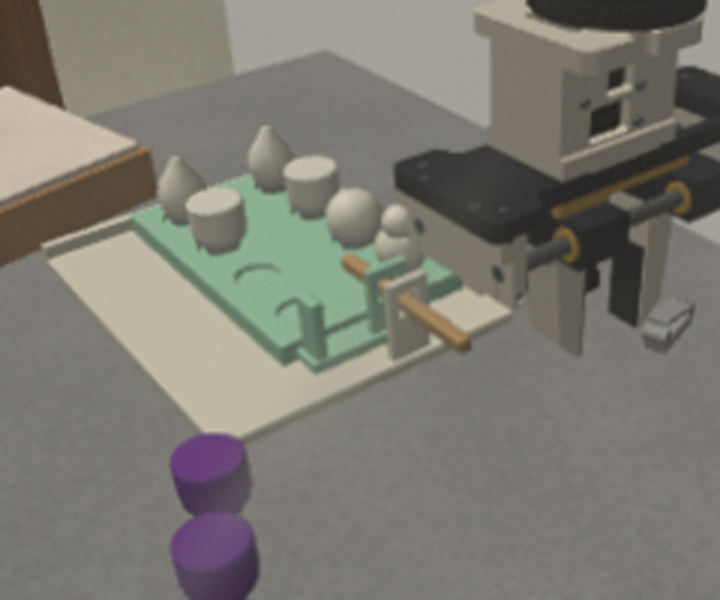

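View pics/side31.png

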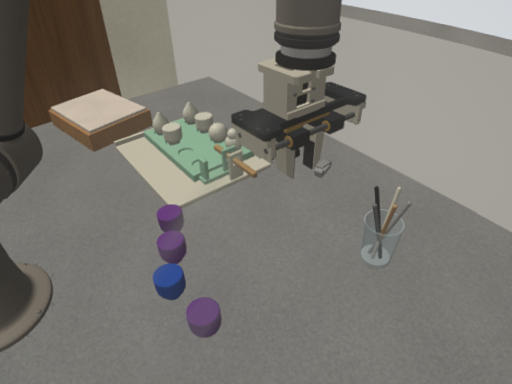

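```bash
python3 - <<'E'
from h import *
c=read_camera('top'); im=c['image'].astype(float); g=im[...,1]-im[...,0]
T=traypose(c,(42,168),(122,204))
for k in('far','near'):
    p=T[k]; i,d=p[:,1],p[:,0]; a=np.polyfit(i,d,1)
    for _ in range(3):
        r=d-np.polyval(a,i); ok=abs(r)<.0015; a=np.polyfit(i[ok],d[ok],1)
    print(k,a.round(4),ok.sum(),len(ok))
st()
E
```

```text
far [-0.0102  0.7026] 102 102
near [-0.0096  0.5019] 102 102
t 102.45 p [ 0.4967 -0.2838  0.2757] r [-3.134  0.004  1.585] F [-0.1  0.6  0.5] op 0.0369
```

```bash
python3 - <<'E'
from h import *
from cell import workorder
for n,rs in (('top',{'disp':(65,110,135,210),'rem':(65,102,228,252)}),('side',{'tumb':(180,275,355,415)})):
    c=read_camera(n)['image'][:,:,::-1].astype(np.float32).mean(2); o=cv2.imread(f'pics/{n}0.png').astype(np.float32).mean(2)
    for k,(a,b,l,r) in rs.items(): print(k,np.round(cv2.phaseCorrelate(o[a:b,l:r].copy(),c[a:b,l:r].copy()),2) if False else cv2.phaseCorrelate(o[a:b,l:r].copy(),c[a:b,l:r].copy()))
print(workorder.hand_in())
E
```

```text
disp ((0.5458402704944234, 0.48500676675812215), 0.9967175438492386)
rem ((-0.043221191159155126, 0.0003343709379635129), 1.0004963563134273)
tumb ((0.00116711205092912, -0.014152896441025575), 0.9737638554639286)
the job is handed in; nothing more can be done
None
```

The job is handed in, at about 103 s on the robot's clock. Six of the eight baubles were on the table: two drops, two drums, one ball and one double ball.

**What I did**
- **Baubles:** the drops share the left row and the drums the next one. The ball and the double ball each have a row to themselves, in the far pocket. The first drop caught briefly on its pocket rim at about 3 N before it seated.
- **Tray:** I pinched the fin and slid the tray until it met its stop. I then pushed it against the stop for a few seconds at up to about 17 N, partly to straighten the tool, which had drifted out of vertical.
- **Rod:** it went through both eyelets without any noticeable force, and I lowered it onto the eyelet bottoms and let go. It should stick out about 70 mm on each side.

**Last checks**
- **Final pictures:** all six baubles are upright in their pockets, the tray is against the far rim, and the rod shows on both sides of the lugs. The robot was clear of everything.
- **Bystanders:** the staple remover and tumbler show no shift. The dispenser check read a shift of about 0.5 pixel. I took that as an artefact of the crop size, since it looks unmoved in the picture.

**What disagreed**
- **Tray travel:** the measured travel was 71 mm, not the nominal 80 mm. The two lugs line up to within about 1 mm, so I take the tray as fully home and assume it started slightly in.
- **First grasp:** my first descent stopped about 14 mm high and 12 mm to the side. Closing the fingers there nudged the first drop about 13 mm along the table before I regrasped it.

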